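Seat a chased bowl in the bench stop and close the keeper

ROBOT

A 7-joint arm with a two-finger parallel gripper is mounted at the origin on the work surface. World frame = base frame: x ahead of the robot, y to its left, z up, the work surface at z = 0. Lengths are in m, angles in rad, forces in N, time in s.
With the tool pointing down it reaches from about 0.425 to 0.825 m from the base axis. Payload 3.6 kg.
Tool frame: the origin (TCP) lies on the centre line of the jaws, within the pads' length; the fingertips stand 25 mm ahead of it and the grasp point (between the pads) lies 6 mm ahead of it; z points along the fingers, y is the direction in which the jaws open and shut (so a half turn about z gives the same grasp; the last joint's range is limited). The gripper opens to 93 mm and grips with 3 to 60 N. Pads are 15 mm wide; open, the fingers measure 128 mm over their backs; the gripper's body (75 mm by 188 mm) begins 65 mm behind the grasp point.
Start: joints at [1.091, 0.615, -0.013, 1.423, 0.008, 1.103, -0.04], TCP at [0.284, -0.584, 0.244] pointing down, gripper open.
Joint ranges: [-3.12, 3.12], [-0.3, 2.06], [-1.34, 1.32], [0.26, 2.42], [-1.36, 4.5], [0.01, 1.98], [-2.84, 2.84]. Speed limits (rad/s): [2.79, 2.79, 3.14, 3.14, 3.14, 3.14, 3.14].

INTERFACE

Orientations are given as a 3x3 rotation matrix whose columns are the frame's x, y, z axes.
In Python, from rig import r, cams gives the robot as it stands.
- The arm moves only by the tool arm_command, never from a script. Its argument "steps" is one flat list of numbers, 7 for each row, row after row: the shift along the tool's x, y, z in mm, then the turn, a rotation vector about the tool's x, y, z in degrees, then the opening, from 0 (shut) to 1 (fully open). A call has exactly 10 rows; each row shifts and turns the commanded pose from where the row before left it, along the tool's axes as they then stand; what a row does not reach is not made up. A row lasts 1/8 s, in which the tool goes at most 62.5 mm and 10.7 degrees, less where a joint would pass 70% of its speed; a pose out of reach is approached as far as the arm can. A call with a gripper value outside its range is refused whole. The fingers move at their own pace and stop on an object; "newtons" is the grip in N (left out, the last holds). Time passes only in rows, so rows that do not move let the fingers close, or fill a call up. It gives the time, the measured TCP pose, the force and the opening at its end, in the units of the state.
- r.observe(): the state, without advancing time (a new reading comes with each control period).
- cams.capture(name): name is "side" or "top" or "wrist"; returns (picture, depth): 420x560x3 uint8, red, green, blue; 420x560 float32, m along the optical axis (not along the pixel's ray), 0 where there is no reading.
- cams.calibration(name): a dict with "camera_matrix" (3x3 intrinsics, pixels), "R" (3x3) and "t" (3): a world point X has camera coordinates R X + t. Camera axes: x right, y down, z forward; pixel columns grow to the right and rows downward; lengths in m; the calibration is good to about 2 mm. A picture is of the moment at which its call begins: read the wrist's pose just before it. calibration takes no time and is no camera call; for the wrist camera it gives the pose at the moment of the call.
- r.hand_in(): hands the job in, once; it reports no verdict.
The state is a dict: "t": time; "joint_positions": joint angles; "joint_velocities": joint speeds; "joint_torque": joint torques, N m; "tcp_pos": TCP position; "orientation": TCP orientation; "force": force on the tool from outside, world axes, zero at the start; "torque": the same for the moment, N m; "finger_gap": finger opening in m.
Only numpy, scipy, OpenCV 4.12 (cv2) and the standard library are available. Lean on these libraries where they do the work, as an engineer would, in place of code of your own. Each camera call takes 0.05 s, during which the arm holds its last target.

TASK

Get the metal bowl ready for chasing: with the fingertips against its side, gently push it along the bench, without gripping, lifting or tipping it, fully home into the corner of the wooden bench stop so that it touches both fences. Then push the swinging aluminium keeper bar round, without gripping it, until it rests against the bowl, and leave it so. Leave the hammer, the pot of punches and the jar where they are.

Things in the scene. Friction and masses are not known exactly. Their poses are not given: they have to be found in the camera images.
- bowl: Loose silver-coloured metal bowl (0.3 to 0.6 kg), mouth down on the bench, dark dots round it, a small round foot on top. 110 mm across, side upright to 28 mm above the bench, then rounding in; 68 mm high in all; foot 42 mm across. Origin: centre of its underside, on the bench. z is up; its yaw does not matter.
- stop: Fixed dark wooden stop, two fences 40 mm high meeting in an inside corner. Origin: that corner, at bench height. Own axes: fence faces are the planes x = 0 (20 mm thick, on the +x side, from y = -120 to +20 mm) and y = 0 (20 mm thick, on the +y side, from x = -104 to 0 mm). The bowl comes in from the -x, -y side; fully home its centre is at x = -55, y = -55 mm.
- keeper (a joint): Angle a (rad) of the keeper bar, range -0.15 to 2.3, starts at 1.5 to 2.1 (open). In the stop's axes it points from its pivot along (-sin a, -cos a): at 1.57 to -x, clear of the bowl's way; at 0 to -y, square across the opening, its inner face just touching a bowl that is fully home. Light friction (0.08 N m); stays where left. Pushed shut on its outer side, which faces (-cos a, sin a).
- keeper_pivot (a point): Upright pivot axis of the keeper, at bench height, at the end of one fence: x = -118, y = +12 mm in the stop's axes, which it shares. The keeper is a level aluminium bar, 118 mm long from here, 16 mm thick (pivot axis in the middle), from 10 to 34 mm above the bench.
- keeper_tip (a point): Point on the keeper's centre line, 105 mm from the pivot, 34 mm above the bench, at the foot of its upright red knob (14 mm across, 26 mm tall). Its axes are the keeper's: -y along the bar from pivot to free end, -x level towards the bar's outer side.
- hammer: Chasing hammer lying on the bench, 240 mm long, loose. Origin: on the bench, in the middle of its length. Not to be moved.
- pot: Teal pot, 72 mm across, 75 mm high, with metal punches standing in it up to 130 mm. Origin: centre of its underside. Not to be moved.
- jar: Small jar with a black cap and a paper label, 56 mm across, 60 mm high. Origin: centre of its underside. Not to be moved.
Mind the look-alikes: they are no part of the job. Leave any orange or purple look-alike of the stop alone.

How it is judged:
By the outcome, as a careful person would: the job done as asked, in the order asked, and still so for the second after the job is handed in, with the robot touching nothing.
It also fails if it takes over 64 s, if anything falls off the work surface, if the arm or the gripper's body presses on something with over 40 N, if the wrist force passes 120 N, or if a joint passes its speed limit or range.

## Working session

There is one attempt and no reset: what is moved stays moved. The work goes in short steps, Python scripts to look and compute and a tool call to move; the robot and the scene stay as the last step left them, time stands still between calls to the robot, and variables do not carry over. Pictures are saved under pics/ and viewed, and the job is handed in when it is done.

Besides the shell and the picture viewer there is one more tool, called after "Call:" as name(argument=value, ...) on one line, values as JSON. arm_command: Moves the arm, as the interface text tells. Its arguments: {"type":"object","properties":{"steps":{"type":"array"},"newtons":{"type":"number"}},"required":["steps"]}

```bash
ls; mkdir -p pics; python3 - <<'E'
from rig import r,cams
import cv2
print(r.observe())
for n in ("top","side"):
    p,d=cams.capture(n); cv2.imwrite(f"pics/{n}0.png",p[:,:,::-1])
    import numpy as np; np.savez(f"{n}0.npz",p=p,d=d,**cams.calibration(n))
    print(cams.calibration(n))
E
```

```text
pics
{'t': 0.0, 'joint_positions': array([ 1.09147714,  0.61593646, -0.01258459,  1.42487053,  0.00810581,
        1.10336418, -0.04041003]), 'joint_velocities': array([ 1.11839102e-04,  8.85299048e-04, -6.38455860e-05, -2.16991131e-04,
       -1.21239513e-03, -1.89894240e-04, -1.70360942e-03]), 'joint_torque': array([ 5.24765419e-04, -4.58938766e+01,  2.08920334e-01, -1.65744478e+01,
       -6.10633660e-02,  2.04866112e-02,  2.55848727e-04]), 'tcp_pos': array([ 0.28405912, -0.58385738,  0.24247937]), 'orientation': array([[ 8.99202829e-01,  4.37530490e-01, -1.15878038e-03],
       [ 4.37532021e-01, -8.99200023e-01,  2.24691295e-03],
       [-5.88824165e-05, -2.52743400e-03, -9.99996804e-01]]), 'force': array([0.36287788, 0.49446993, 0.04772653]), 'torque': array([ 0.02610152, -0.01657711, -0.00042051]), 'finger_gap': 0.09299400010178252}
{'camera_matrix': array([[458.96378628,   0.        , 281.70535892],
       [  0.        , 458.96378628, 212.25725805],
       [  0.        ,   0.        ,   1.        ]]), 'R': array([[ 0.01616168, -0.9998641 ,  0.00325431],
       [-0.99731263, -0.01635288, -0.07141506],
       [ 0.07145857, -0.00209137, -0.99744138]]), 't': array([0.11651236, 0.54105612, 1.29081061])}
{'camera_matrix': array([[428.61144033,   0.        , 276.78727083],
       [  0.        , 428.61144033, 201.66681086],
       [  0.        ,   0.        ,   1.        ]]), 'R': array([[-8.14307415e-01, -5.80433262e-01, -8.14202426e-04],
       [-3.47906322e-01,  4.89210203e-01, -7.99771572e-01],
       [ 4.64612339e-01, -6.50976655e-01, -6.00303897e-01]]), 't': array([0.50241151, 0.18744206, 1.04939652])}
```

View pics/top0.png

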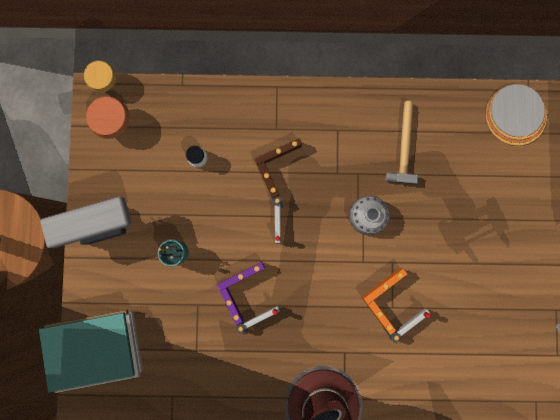

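View pics/side0.png

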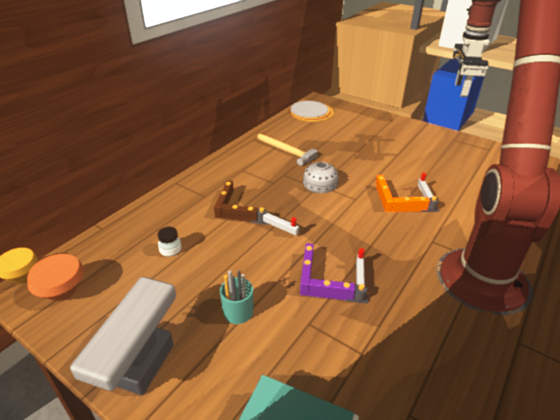

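The top view shows three stop and keeper sets:
- **Dark brown stop:** corner at about (260,160), keeper pivot at (277,202), red knob at (278,240).
- **Purple stop:** about (225,288).
- **Orange stop:** about (368,298).

The task asks for the dark wooden one. The bowl is at (370,214), the hammer at (405,140), the pot at (172,252) and the jar at (197,156). I'll confirm in one crop and measure.

```bash
cat > h.py <<'E'
import numpy as np,cv2
def world(n,d,c):
    K=c["camera_matrix"];R=c["R"];t=c["t"]
    v,u=np.mgrid[0:420,0:560].astype(float)
    X=np.stack([(u-K[0,2])/K[0,0]*d,(v-K[1,2])/K[1,1]*d,d],-1)
    return (X-t)@R
def plane(u,v,z,c):
    K=c["camera_matrix"];R=c["R"];t=c["t"]
    ray=R.T@np.array([(u-K[0,2])/K[0,0],(v-K[1,2])/K[1,1],1]);C=-R.T@t
    return C+ray*(z-C[2])/ray[2]
def proj(X,c):
    p=c["camera_matrix"]@(c["R"]@np.asarray(X)+c["t"]);return p[:2]/p[2]
E
python3 - <<'E'
from h import *
f=np.load("top0.npz");p=f["p"];d=f["d"]
cv2.imwrite("pics/crop0.png",cv2.resize(p[125:265,245:415,::-1],None,fx=4.5,fy=4.5,interpolation=cv2.INTER_CUBIC))
W=world("top",d,f)
print("bench z",np.percentile(W[260:270,300:400,2],[5,50,95]))
# stop top
hs=W[...,2]
m=(hs>.025)&(hs<.055); m[:130]=0;m[212:]=0;m[:,:245]=0;m[:,310:]=0
pts=W[m];print("stop n",len(pts),np.median(pts[:,2]))
np.set_printoptions(precision=4,suppress=True)
for v in range(132,245,3):
    print(v,''.join('#' if 0.03<h<0.06 else ('o' if h>.015 else ('?' if d[v,u]==0 else '.')) for u,h in zip(range(245,400,2),hs[v,245:400:2])))
E
```

```text
bench z [-4.27271678e-03  6.27240555e-05  4.54128878e-03]
stop n 741 0.0394919429160696
132 ......o.......................................................................
135 ..............................................................................
138 ..............................................................................
141 ........................####..................................................
144 ....................#########.................................................
147 .................#########o...................................................
150 ..............#########o......................................................
153 ..........##########o..............o..........................................
156 .......#########o.............................................................
159 .....########o................................................................
162 ......####o...................................................................
165 .......###....................................................................
168 .......####.
[... 1441 characters left out ...]
...........######o#oooooo#####......
222 ...............###...................................o#####o##oo#oo#o###......
225 ...............###....................................o######oo##o#o###.......
228 ...............###.....................................o##############........
231 ...............###........o.............................oo##########..........
234 ...............o##..........................................oo#oo.............
237 ...............o##............................................................
240 ...............#o#...............................o.................o..........
243 ..............................................................................
```

View pics/crop0.png

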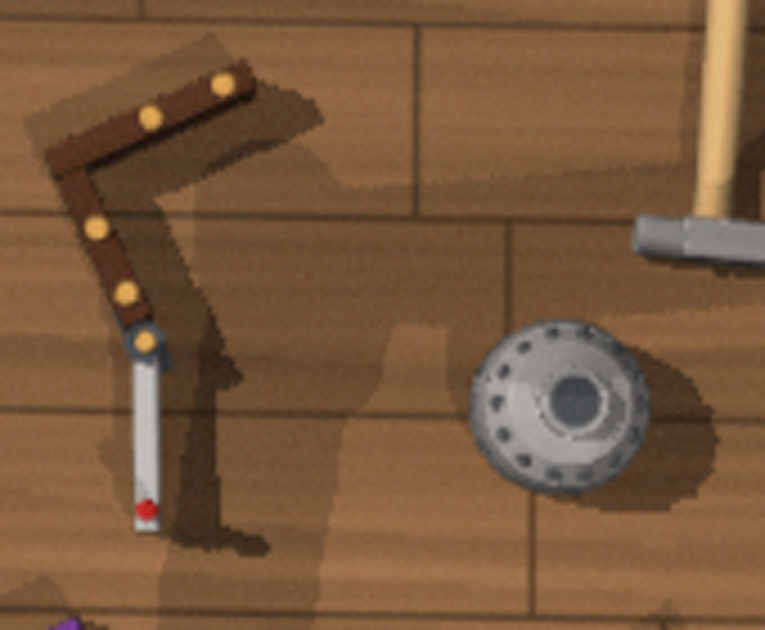

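The crop confirms it: a dark brown L with brass screws, its aluminium keeper open with a red knob at the tip, and the silver bowl with its foot.

```bash
cat > meas.py <<'E'
from h import *
np.set_printoptions(precision=4,suppress=True)
def fitbowl(p,d,f,roi):
    W=world("top",d,f);h=W[...,2]
    m=(h>.012)&(h<.08);mm=np.zeros_like(m);a,b,c_,e=roi;mm[a:b,c_:e]=m[a:b,c_:e]
    n,l,s,_=cv2.connectedComponentsWithStats(mm.astype(np.uint8));k=1+np.argmax(s[1:,4])
    cn=max(cv2.findContours((l==k).astype(np.uint8),0,1)[0],key=len)
    return cv2.minEnclosingCircle(cn),s[k]
if __name__=="__main__":
    f=np.load("top0.npz");p=f["p"];d=f["d"];W=world("top",d,f);h=W[...,2]
    m=((h>.03)&(h<.05)); m[:135]=0;m[197:]=0;m[:,:245]=0;m[:,310:]=0
    vv,uu=np.nonzero(m)
    P=np.array([plane(u,v,.04,f)[:2] for u,v in zip(uu,vv)])
    A=(vv<155)|(uu>275)&(vv<160);A=(uu>268)&(vv<157);B=(vv>168)
    def line(Q):
        l=cv2.fitLine(Q.astype(np.float32),cv2.DIST_HUBER,0,.01,.01).ravel();return l[2:],l[:2]
    ca,da=line(P[A]);cb,db=line(P[B])
    if da[1]>0:da=-da   # -y_stop dir (image right = world -y)
    if db[0]>0:db=-db   # -x_stop dir
    print("arms",ca,da,cb,db,"dot",da@db)
    ang_a=np.arctan2(-da[1],-da[0])-np.pi/2; ang_b=np.arctan2(-db[1],-db[0])
    print(ang_a,ang_b)
    # intersection of centre lines = (10,10) in stop axes
    s=np.linalg.solve(np.c_[da,-db],cb-ca);I=ca+s[0]*da
    th=(ang_a*1.4+ang_b)/2.4
    R=np.array([[np.cos(th),-np.sin(th)],[np.sin(th),np.cos(th)]])
    O=I-R@[.01,.01]
    print("th",th,"corner",O,"home",O+R@[-.055,-.055],"pivot",O+R@[-.118,.012])
    L=(P-O)@R;print("extent",L.min(0),L.max(0))
    for n,c in (("pivot",(-.118,.012)),("corner",(0,0)),("endA",(0,-.12)),("home",(-.055,-.055))):
        print(n,proj([*(O+R@c),.0 if n=="home" else .04],f))
    # knob
    hsv=cv2.cvtColor(p,cv2.COLOR_RGB2HSV);k=((hsv[...,0]<8)|(hsv[...,0]>172))&(hsv[...,1]>170)&(hsv[...,2]>110)
    k[:225]=0;k[250:]=0;k[:,:265]=0;k[:,290:]=0;q=np.argwhere(k).mean(0);print("knobpix",q)
    K=plane(q[1],q[0],.058,f)[:2];D=(K-O)@R-[-.118,.012];print("knob",K,"stop vec",D,"r",np.hypot(*D),"a",np.arctan2(-D[0],-D[1]))
    # bowl: edges at z .028
    (c,rad),s=fitbowl(p,d,f,(190,240,340,395));print("bowl",c,rad,s)
    Bc=plane(c[0],c[1],.025,f)[:2];print("bowl",Bc,"stop",(Bc-O)@R*1e3,"r",rad/458.96*np.median(d[210,360:380]))
    np.savez("stop.npz",O=O,R=R,B=Bc,K=K)
E
python3 meas.py
```

```text
arms [0.7203 0.1189] [ 0.4195 -0.9078] [0.6215 0.1628] [-0.8956 -0.4448] dot 0.028118998
0.432876 0.46099865
th 0.4445937 corner [0.6806 0.1812] home [0.6547 0.1079] pivot [0.569  0.1413]
extent [-0.1048 -0.1207] [0.0197 0.0188]
pivot [276.2158 201.0463]
corner [262.787  161.5328]
endA [301.2891 144.18  ]
home [288.2933 173.2714]
knobpix [237.6923 277.0769]
knob [0.4658 0.137 ] stop vec [-0.095   0.0405] r 0.10328052709746752 a 1.9738607198299372
bowl (368.7134704589844, 215.1067352294922) 19.917448043823242 [ 349  196   40   39 1216]
bowl [ 0.5346 -0.1221] stop [-262.2803 -210.9763] r 0.054892853
```

Call:
arm_command(steps=[0,0,0,0,0,-9,0.65,0,0,0,0,0,-9,0.65,0,0,0,0,0,-9,0.65,0,0,0,0,0,-9,0.65,0,0,0,0,0,-8.5,0.65,40,8,0,0,0,0,0.65,40,8,0,0,0,0,0.65,40,8,0,0,0,0,0.65,40,8,0,0,0,0,0.65,40,8,0,0,0,0,0.65])

```text
t: 1.35
tcp_pos: [0.3893, -0.408, 0.2432]
orientation: [[0.335, 0.942, -0.001], [0.942, -0.335, 0.001], [0.0, -0.001, -1.0]]
force: [0.5, -0.3, 0.2]
finger_gap: 0.0603
```

Call:
arm_command(steps=[40,8,0,0,0,0,0.65,40,8,0,0,0,0,0.65,40,8,0,0,0,0,0.65,40,8,0,0,0,0,0.65,40,8,0,0,0,0,0.65,20,2,0,0,0,0,0.65,0,0,35,0,0,0,0.65,0,0,35,0,0,0,0.65,0,0,35,0,0,0,0.65,0,0,0,0,0,0,0.65])

```text
t: 2.6
tcp_pos: [0.5, -0.2155, 0.1362]
orientation: [[0.335, 0.942, -0.007], [0.942, -0.334, 0.003], [0.0, -0.007, -1.0]]
force: [-0.0, -0.8, 0.4]
finger_gap: 0.0602
```

Call:
arm_command(steps=[0,1,30,0,0,0,0.65,0,0,30,0,0,0,0.65,0,0,20,0,0,0,0.65,0,0,15,0,0,0,0.65,0,0,7,0,0,0,0.65,0,0,0,0,0,0,0.65,10,0,0,0,0,0,0.65,10,0,0,0,0,0,0.65,0,0,0,0,0,0,0.65,0,0,0,0,0,0,0.65])

```text
t: 3.85
tcp_pos: [0.5099, -0.1976, 0.0368]
orientation: [[0.334, 0.942, 0.0], [0.942, -0.334, -0.0], [-0.0, 0.0, -1.0]]
force: [-0.5, 0.2, -0.1]
finger_gap: 0.0606
```

```bash
cat > snap.py <<'E'
import sys
from rig import r,cams
from h import *
np.set_printoptions(precision=4,suppress=True)
i=sys.argv[1]
for n in sys.argv[2:]:
    p,d=cams.capture(n);c=cams.calibration(n);np.savez(f"{n}{i}.npz",p=p,d=d,**c)
    cv2.imwrite(f"pics/{n}{i}.png",p[:,:,::-1])
    if n=="top": cv2.imwrite(f"pics/crop{i}.png",cv2.resize(p[125:265,235:425,::-1],None,fx=4.2,fy=4.2,interpolation=cv2.INTER_CUBIC))
s=r.observe();print(s["t"],s["tcp_pos"],s["force"])
E
python3 snap.py 1 top side
```

```text
3.95 [ 0.5097 -0.198   0.0367] [ 0.2423 -0.7526 -0.3135]
```

View pics/side1.png

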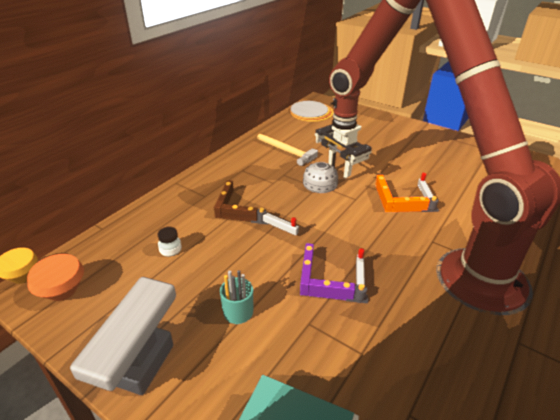

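View pics/crop1.png

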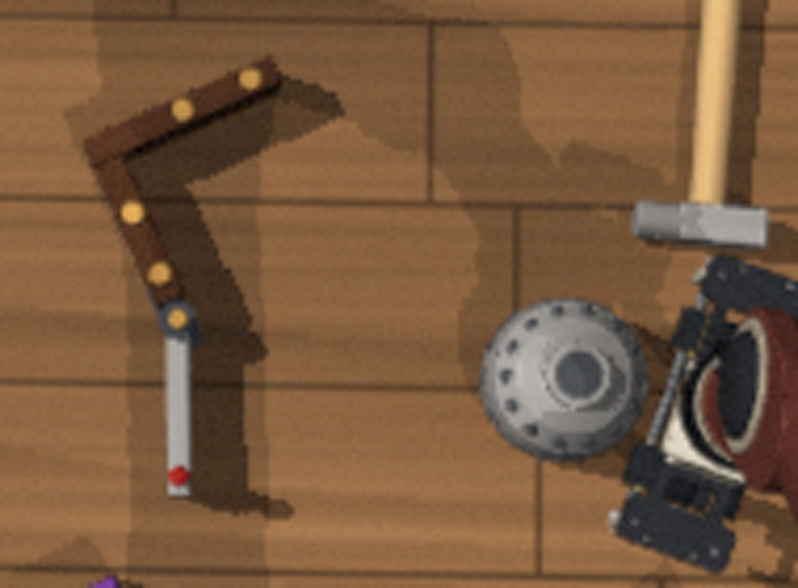

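The fingers stand clear behind the bowl, in line with the corner. I'll start the push gently.

Call:
arm_command(steps=[8,0,2,0,0,0,0.65,6,0,0,0,0,0,0.65,4,0,0,0,0,0,0.65,4,0,0,0,0,0,0.65,4,0,0,0,0,0,0.65,5,0.7,0,0,0,0,0.65,6,0.9,0,0,0,0,0.65,7,1,0,0,0,0,0.65,7,1,0,0,0,0,0.65,7,1,0,0,0,0,0.65])

```text
t: 5.2
tcp_pos: [0.5337, -0.1439, 0.0347]
orientation: [[0.334, 0.942, -0.0], [0.942, -0.334, 0.0], [0.0, -0.0, -1.0]]
force: [-2.8, -3.6, 1.2]
finger_gap: 0.0606
```

```bash
python3 snap.py 2 top
```

```text
5.25 [ 0.5345 -0.1424  0.0347] [-0.8445 -2.1409 -1.2263]
```

View pics/crop2.png

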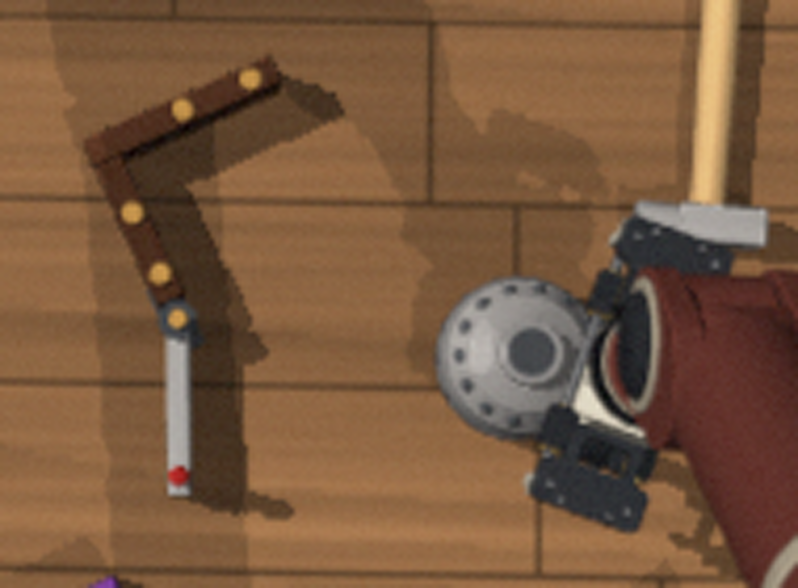

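Both fingertips sit against the bowl and it slides at about 2–4 N. I'll keep going.

Call:
arm_command(steps=[8,1.1,0,0,0,0,0.65,8,1.1,0,0,0,0,0.65,8,1.1,0,0,0,0,0.65,8,1.1,0,0,0,0,0.65,8,1.1,0,0,0,0,0.65,8,1.1,0,0,0,0,0.65,8,1.1,0,0,0,0,0.65,8,1.1,0,0,0,0,0.65,8,1.1,0,0,0,0,0.65,8,1.1,0,0,0,0,0.65])

```text
t: 6.5
tcp_pos: [0.5709, -0.0723, 0.0346]
orientation: [[0.335, 0.942, -0.0], [0.942, -0.335, 0.0], [0.0, -0.0, -1.0]]
force: [-0.7, -2.4, 0.3]
finger_gap: 0.0605
```

Call:
arm_command(steps=[8,1.1,0,0,0,0,0.65,8,1.1,0,0,0,0,0.65,8,1.1,0,0,0,0,0.65,8,1.1,0,0,0,0,0.65,8,1.1,0,0,0,0,0.65,8,1.1,0,0,0,0,0.65,8,1.1,0,0,0,0,0.65,8,1.1,0,0,0,0,0.65,8,1.1,0,0,0,0,0.65,8,1.1,0,0,0,0,0.65])

```text
t: 7.75
tcp_pos: [0.6081, -0.0006, 0.0347]
orientation: [[0.335, 0.942, -0.0], [0.942, -0.335, 0.0], [0.0, -0.0, -1.0]]
force: [-1.3, -2.7, 0.7]
finger_gap: 0.0604
```

```bash
python3 snap.py 3 top side
```

```text
7.85 [0.6089 0.0013 0.0348] [-0.1967  0.0163 -0.8067]
```

View pics/crop3.png

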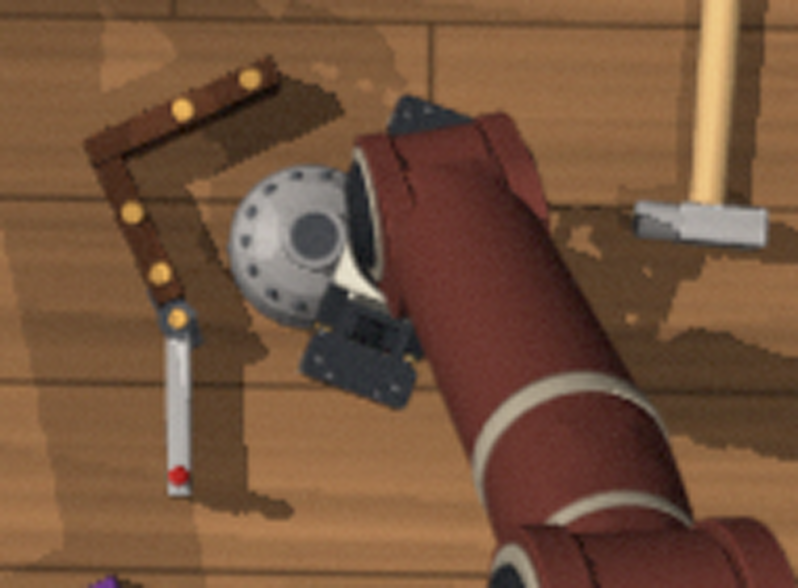

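View pics/side3.png

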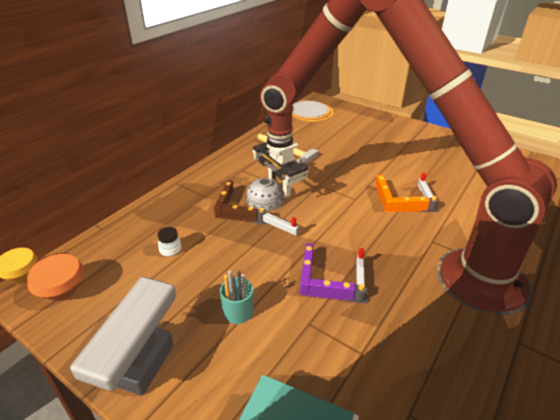

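Call:
arm_command(steps=[5,0.7,0,0,0,0,0.65,5,0.7,0,0,0,0,0.65,5,0.7,0,0,0,0,0.65,5,0.7,0,0,0,0,0.65,5,0.7,0,0,0,0,0.65,5,0.7,0,0,0,0,0.65,5,0.7,0,0,0,0,0.65,4,0.6,0,0,0,0,0.65,4,0.6,0,0,0,0,0.65,4,0.6,0,0,0,0,0.65])

```text
t: 9.1
tcp_pos: [0.63, 0.041, 0.0347]
orientation: [[0.335, 0.942, -0.0], [0.942, -0.335, -0.0], [-0.0, -0.0, -1.0]]
force: [-1.6, -3.5, 1.6]
finger_gap: 0.0605
```

Call:
arm_command(steps=[2,0.2,0,0,0,0,0.65,1.5,0.2,0,0,0,0,0.65,1.5,0.2,0,0,0,0,0.65,1,0,0,0,0,0,0.65,1,0,0,0,0,0,0.65,1,0,0,0,0,0,0.65,1,0,0,0,0,0,0.65,1,0,0,0,0,0,0.65,0.5,0,0,0,0,0,0.65,0,0,0,0,0,0,0.65])

```text
t: 10.35
tcp_pos: [0.6342, 0.0509, 0.0347]
orientation: [[0.335, 0.942, 0.0], [0.942, -0.335, 0.0], [0.0, 0.0, -1.0]]
force: [-1.0, -1.9, 1.4]
finger_gap: 0.0604
```

```bash
python3 snap.py 4 top
```

```text
10.4 [0.6342 0.0508 0.0347] [-0.1299 -3.3153 -0.0095]
```

View pics/crop4.png

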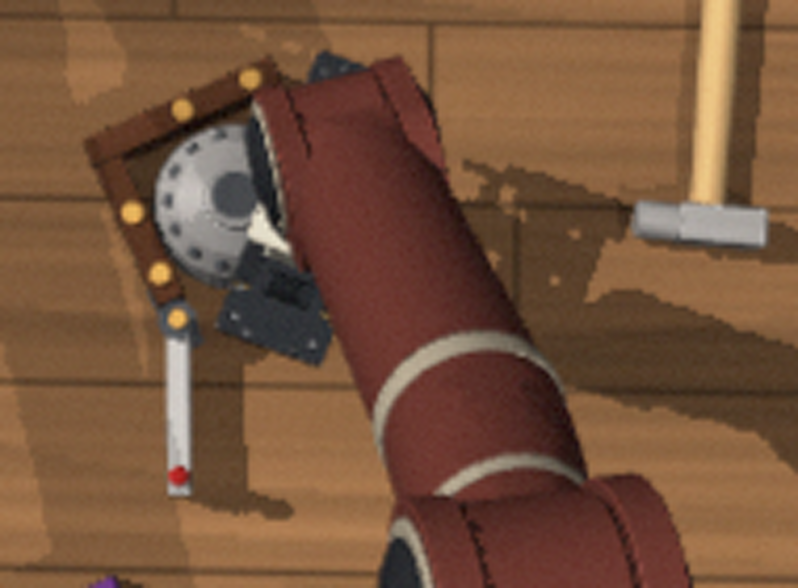

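The bowl is nearly in, with about 7 mm to go by calculation. I'll continue in 1 mm rows and watch the force.

Call:
arm_command(steps=[1,0,0,0,0,0,0.65,1,0,0,0,0,0,0.65,1,0,0,0,0,0,0.65,1,0,0,0,0,0,0.65,0.5,0,0,0,0,0,0.65,0.5,0,0,0,0,0,0.65,0.5,0,0,0,0,0,0.65,0.5,0,0,0,0,0,0.65,0,0,0,0,0,0,0.65,0,0,0,0,0,0,0.65])

```text
t: 11.65
tcp_pos: [0.635, 0.0533, 0.0347]
orientation: [[0.336, 0.942, -0.003], [0.942, -0.336, -0.004], [-0.005, -0.001, -1.0]]
force: [-2.8, -7.4, 4.3]
finger_gap: 0.0607
```

```bash
python3 snap.py 5 top side; python3 - <<'E'
import cv2,numpy as np
p=np.load("side5.npz")["p"];cv2.imwrite("pics/s5c.png",cv2.resize(p[140:260,190:330,::-1],None,fx=5,fy=5,interpolation=cv2.INTER_CUBIC))
E
```

```text
11.75 [0.635  0.0533 0.0347] [-2.8156 -6.4354  2.4137]
```

View pics/crop5.png

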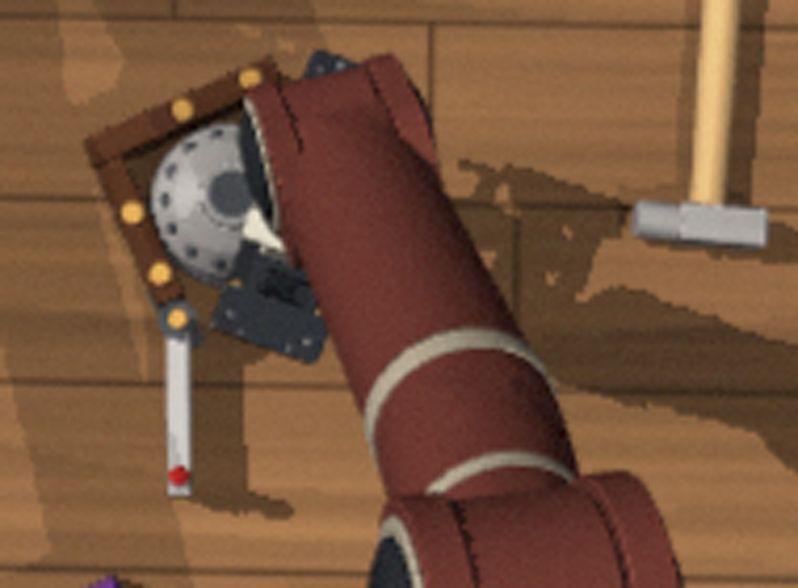

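View pics/s5c.png

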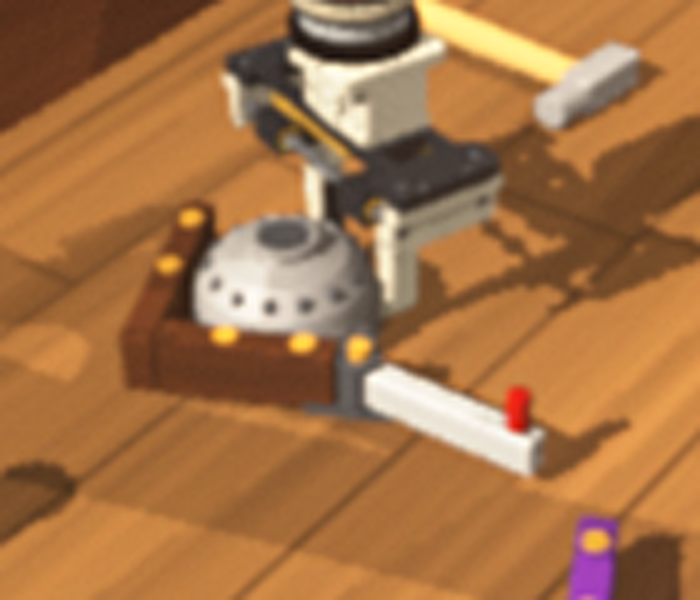

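The contact force in the stop's axes is about (-5.5, -5) N, which means both fences are pushing back equally. The top and side crops show the bowl seated in the corner. I'll back off, lift, and check with a clear view on the way to the keeper's outer side.

Call:
arm_command(steps=[-4,0,0,0,0,0,0.65,-4,0,0,0,0,0,0.65,-6,0,0,0,0,0,0.65,-10,0,0,0,0,0,0.65,-10,0,0,0,0,0,0.65,0,0,-25,0,0,0,0.65,0,0,-35,0,0,0,0.5,0,0,-35,0,0,0,0.2,0,0,-10,0,0,0,0,0,0,0,0,0,0,0])

```text
t: 13.0
tcp_pos: [0.6245, 0.0239, 0.1397]
orientation: [[0.335, 0.942, 0.0], [0.942, -0.335, -0.0], [0.0, 0.0, -1.0]]
force: [-0.4, -0.6, -0.3]
finger_gap: 0.0248
```

```bash
python3 - <<'E'
from h import *
f=np.load("stop.npz");O,R=f["O"],f["R"]
P=O+R@[-.118,.012]
t=np.array([0.622,0.017])  # filled later
def pose(a,r,off):
    d=R@[-np.sin(a),-np.cos(a)];o=R@[-np.cos(a),np.sin(a)]
    return P+r*d+off*o, np.degrees(np.arctan2(o[1],o[0]))
for a in (1.974,1.5,1,.5,0): print(a,*pose(a,.075,.0155))
print(pose(1.974,.075,.0305))
E
```

```text
1.974 [0.49338226 0.15368519] 92.37147393189824
1.5 [0.49606229 0.11782282] 119.52967342109926
1 [0.5162426  0.08574833] 148.17756317764042
0.5 [0.54932982 0.06727528] 176.82545293418158
0 [0.58722304 0.06692651] -154.52665730927728
(array([0.49276158, 0.16867234]), np.float64(92.37147393189824))
```

Call:
arm_command(steps=[13.2,-24.7,0,0,0,0,0,13.2,-24.7,0,0,0,0,0,13.2,-24.7,0,0,0,0,0,13.2,-24.7,0,0,0,0,0,13.2,-24.7,0,0,0,0,0,13.2,-24.7,0,0,0,0,0,13.2,-24.7,0,0,0,0,0,0,0,0,0,0,-7.4,0,0,0,0,0,0,-7.4,0,0,0,0,0,0,-7,0])

```text
t: 14.25
tcp_pos: [0.4914, 0.1687, 0.1378]
orientation: [[-0.044, 0.999, -0.004], [0.999, 0.044, -0.001], [-0.001, -0.004, -1.0]]
force: [-0.4, 0.3, 0.4]
finger_gap: 0.0007
```

```bash
python3 snap.py 6 top side; python3 - <<'E'
import cv2
from meas import *
p=np.load("side6.npz")["p"];cv2.imwrite("pics/s6c.png",cv2.resize(p[140:260,190:330,::-1],None,fx=5,fy=5,interpolation=cv2.INTER_CUBIC))
E
```

```text
14.35 [0.4915 0.1686 0.138 ] [-0.454  -0.4878 -1.0349]
```

View pics/crop6.png

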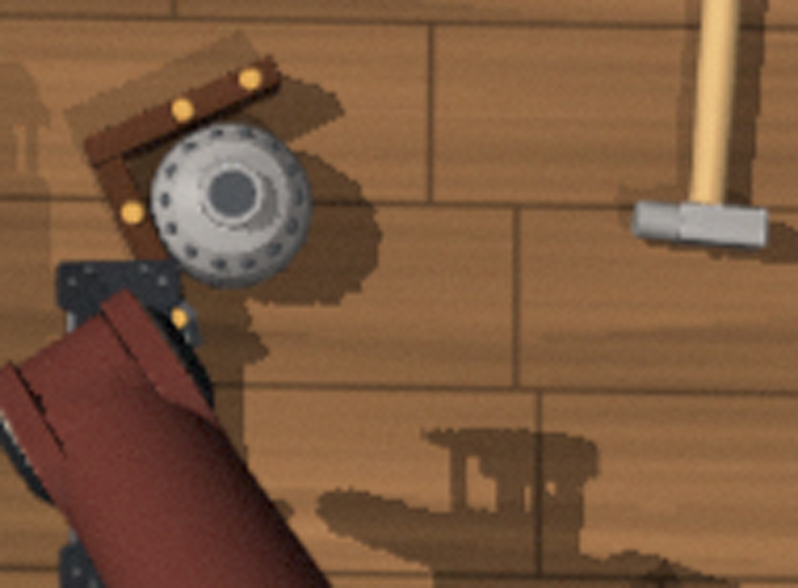

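View pics/s6c.png

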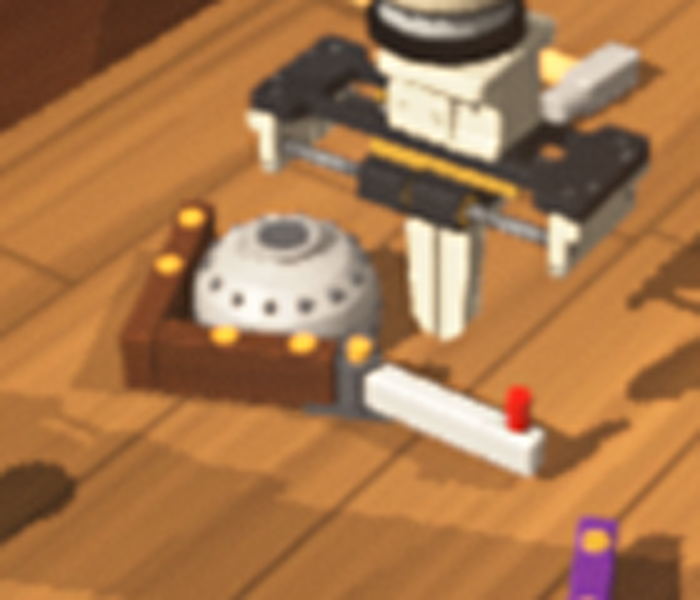

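```bash
cat > bm.py <<'E'
import sys
from h import *
np.set_printoptions(precision=4,suppress=True)
s=np.load("stop.npz");O,R=s["O"],s["R"]
from scipy.optimize import least_squares
def bowl(i,roi,k=0):
    f=np.load(f"top{i}.npz");p=f["p"]
    hsv=cv2.cvtColor(p,cv2.COLOR_RGB2HSV)
    m=((hsv[...,1]<60)&(hsv[...,2]>50)).astype(np.uint8);mm=np.zeros_like(m);a,b,c,e=roi;mm[a:b,c:e]=m[a:b,c:e]
    mm=cv2.morphologyEx(mm,cv2.MORPH_CLOSE,np.ones((3,3)))
    n,l,st,ce=cv2.connectedComponentsWithStats(mm);q=1+np.argmax(st[1:,4])
    cn=cv2.findContours((l==q).astype(np.uint8),0,1)[0];cn=cv2.convexHull(np.vstack(cn))
    (c,rad)=cv2.minEnclosingCircle(cn);el=cv2.fitEllipse(cn)
    X=plane(*c,.022,f)[:2];Y=plane(*el[0],.022,f)[:2]
    print(i,c,rad,el[0],el[1],"stop mm",(X-O)@R*1e3,(Y-O)@R*1e3)
    # foot by dark disc
    return
bowl(0,(185,245,335,400)); bowl(6,(145,200,266,320))
E
python3 bm.py
python3 - <<'E'
import cv2,numpy as np
p=np.load("top6.npz")["p"];cv2.imwrite("pics/c6z.png",cv2.resize(p[140:200,250:320,::-1],None,fx=10,fy=10,interpolation=cv2.INTER_NEAREST))
E
```

```text
0 (368.79730224609375, 215.0) 19.898168563842773 (368.913330078125, 214.90737915039062) (38.46806335449219, 39.78956985473633) stop mm [-262.1666 -211.9332] [-262.0649 -212.3471]
6 (285.274658203125, 177.72535705566406) 25.22660255432129 (286.3919982910156, 177.16758728027344) (39.13368606567383, 50.39375686645508) stop mm [-66.0993 -39.9843] [-65.9631 -43.5653]
```

View pics/c6z.png

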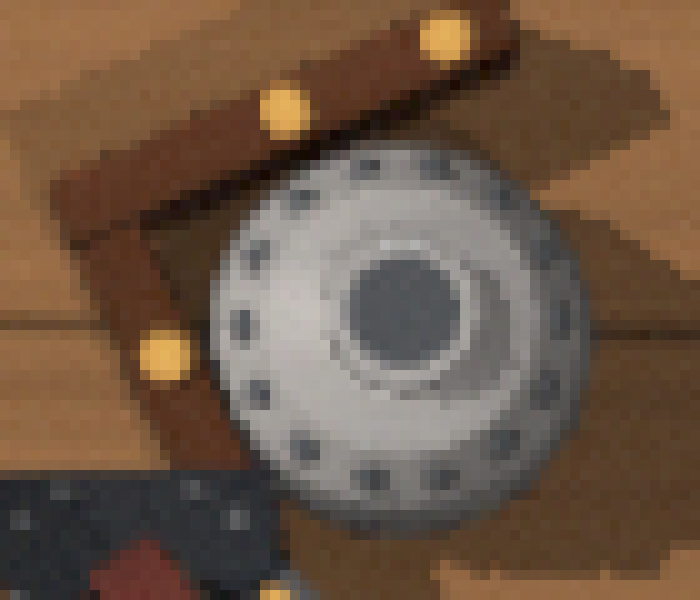

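```bash
python3 - <<'E'
from h import *
s=np.load("stop.npz");O,R=s["O"],s["R"];f=np.load("top6.npz")
for c in ((289.4,173.35),): print([(plane(*c,z,f)[:2]-O)@R*1e3 for z in (.02,.026)])
# foot top, dark disc
p=f["p"];hsv=cv2.cvtColor(p,cv2.COLOR_RGB2HSV)
m=np.zeros((420,560),np.uint8);m[162:180,282:300]=(hsv[162:180,282:300,2]<125)
n,l,st,ce=cv2.connectedComponentsWithStats(m);k=l[171,290];print(st[k],ce[k],(plane(*ce[k],.066,f)[:2]-O)@R*1e3)
f0=np.load("top0.npz");p=f0["p"];hsv=cv2.cvtColor(p,cv2.COLOR_RGB2HSV)
m=np.zeros((420,560),np.uint8);m[202:225,360:388]=(hsv[202:225,360:388,2]<125)
n,l,st,ce=cv2.connectedComponentsWithStats(m);k=l[213,373];print(st[k],ce[k],(plane(*ce[k],.066,f0)[:2]-O)@R*1e3)
W=world("top",f["d"],f);L=(W[...,:2]-O)@R
q=(W[...,2]>.055)&(W[...,2]<.08);q[:,:275]=0;q[:,310:]=0;q[:150]=0;q[:195]&=True;q[195:]=0
print(np.median(L[q],0)*1e3,L[q].mean(0)*1e3)
E
```

```text
[array([-59.24320672, -56.16388875]), array([-60.05162582, -55.66164466])]
[285 166  11  11  99] [289.91919192 170.73737374] [-59.40161673 -56.66245734]
[367 202  21  23 305] [378.80327869 212.57704918] [-266.65998031 -230.92806583]
[-61.77985095 -54.26423431] [-61.47185491 -54.51250291]
```

Vision puts the bowl centre at about (-59.5, -56) mm. The y value fits home, but x disagrees by about 4 mm. I'll check this directly against the fence edges in the image.

```bash
python3 - <<'E'
from h import *
np.set_printoptions(precision=2,suppress=True)
s=np.load("stop.npz");O,R=s["O"],s["R"];f=np.load("top6.npz");p=f["p"]
C=-f["R"].T@f["t"];print("cam",C)
# sample profile along stop +x through bowl centre line y=-56 at z=0.028 plane
g=cv2.cvtColor(p,cv2.COLOR_RGB2GRAY).astype(np.float32)
for y in (-.045,-.056,-.065,-.1):
    print(y)
    for x in range(-16,30,2):
        u,v=proj([*(O+R@[x/1e3,y]),.04],f)
        pix=[int(cv2.remap(np.ascontiguousarray(p[...,k]),np.float32([[u]]),np.float32([[v]]),cv2.INTER_LINEAR)[0,0]) for k in range(3)]
        print(x,pix,end=' ')
    print()
E
```

```text
cam [0.45 0.13 1.33]
-0.045
-16 [109, 110, 110] -14 [97, 98, 99] -12 [102, 102, 102] -10 [117, 113, 111] -8 [92, 84, 78] -6 [60, 48, 38] -4 [37, 26, 18] -2 [33, 20, 13] 0 [44, 23, 12] 2 [69, 39, 23] 4 [97, 59, 35] 6 [110, 72, 42] 8 [123, 85, 47] 10 [141, 99, 54] 12 [142, 98, 57] 14 [118, 77, 48] 16 [94, 55, 37] 18 [99, 61, 39] 20 [111, 74, 47] 22 [123, 87, 57] 24 [128, 92, 60] 26 [129, 93, 61] 28 [129, 91, 59] 
-0.056
-16 [156, 152, 148] -14 [153, 148, 144] -12 [153, 149, 145] -10 [139, 135, 132] -8 [108, 103, 103] -6 [61, 54, 52] -4 [32, 21, 17] -2 [22, 12, 7] 0 [45, 24, 11] 2 [79, 50, 25] 4 [136, 97, 52] 6 [180, 133, 71] 8 [203, 153, 81] 10 [212, 161, 84] 12 [216, 164, 86] 14 [209, 157, 82] 16 [170, 124, 67] 18 [141, 99, 56] 20 [119, 83, 51] 22 [125, 88, 57] 24 [129, 94, 61] 26 [130, 93, 60] 28 [132, 95, 61] 
-0.065
-16 [112, 111, 112] -14 [98, 98, 100] -12 [98, 98, 99] -10 [112, 110, 107] -8 [94, 89, 85] -6 [56, 47, 44] -4 [32, 24, 21] -2 [31, 20, 15] 0 [54, 32, 22] 2 [75, 44, 29] 4 [87, 50, 33] 6 [89, 53, 35] 8 [92, 55, 37] 10 [94, 56, 37] 12 [96, 59, 38] 14 [97, 60, 39] 16 [97, 61, 41] 18 [100, 64, 43] 20 [106, 72, 48] 22 [122, 86, 56] 24 [130, 92, 60] 26 [134, 96, 61] 28 [133, 95, 62] 
-0.1
-16 [92, 65, 44] -14 [91, 66, 43] -12 [91, 66, 43] -10 [92, 67, 42] -8 [83, 61, 38] -6 [65, 46, 28] -4 [45, 27, 14] -2 [37, 18, 9] 0 [52, 28, 19] 2 [88, 56, 32] 4 [139, 97, 51] 6 [199, 148, 76] 8 [214, 161, 83] 10 [224, 170, 88] 12 [224, 171, 89] 14 [218, 164, 85] 16 [195, 144, 75] 18 [146, 104, 59] 20 [117, 82, 52] 22 [121, 85, 56] 24 [121, 87, 56] 26 [119, 87, 55] 28 [120, 87, 56]
```

The fence top spans x = 0.5–20.5 mm in my frame, so the frame is right. The bowl's silhouette stops about 5 mm short of the x fence. It touches y = 0 but jammed before x = 0, so I'll push again squarely along the stop's +x with the fingers straddling it.

Call:
arm_command(steps=[-25.4,19.6,0,0,0,0,0.2,-25.4,19.6,0,0,0,0,0.43,-25.4,19.6,0,0,0,0,0.43,-25.4,19.6,0,0,0,0,0.43,0,0,0,0,0,10,0.43,0,0,0,0,0,10,0.43,0,0,0,0,0,10,0.43,0,0,0,0,0,10,0.43,0,0,0,0,0,10,0.43,0,0,0,0,0,10,0.43])

```text
t: 15.6
tcp_pos: [0.5742, 0.0706, 0.1384]
orientation: [[0.85, 0.527, -0.002], [0.527, -0.85, -0.0], [-0.002, -0.001, -1.0]]
force: [-0.4, -0.0, 0.2]
finger_gap: 0.04
```

Call:
arm_command(steps=[0,0,0,0,0,6.8,0.43,0,0,0,0,0,0,0.43,0,0,0,0,0,0,0.43,0,0,0,0,0,0,0.43,0,0,0,0,0,0,0.43,0,0,0,0,0,0,0.43,0,0,0,0,0,0,0.43,0,0,0,0,0,0,0.43,0,0,0,0,0,0,0.43,0,0,0,0,0,0,0.43])

```text
t: 16.85
tcp_pos: [0.5749, 0.0708, 0.1397]
orientation: [[0.903, 0.43, -0.0], [0.43, -0.903, 0.0], [0.0, -0.0, -1.0]]
force: [-0.5, 0.4, -0.3]
finger_gap: 0.0401
```

```bash
cat > st.py <<'E'
from rig import r
from h import *
np.set_printoptions(precision=2,suppress=True)
s=np.load("stop.npz");O,R=s["O"],s["R"];o=r.observe();T=o["orientation"]
print(o["t"],"tcp stop mm",(o["tcp_pos"][:2]-O)@R*1e3,"z",o["tcp_pos"][2]*1e3,"toolx deg in stop",np.degrees(np.arctan2(*(R.T@T[:2,0])[::-1])),"F stop",R.T@o["force"][:2],o["force"][2],o["finger_gap"],o["joint_positions"])
E
python3 st.py
```

```text
16.85 tcp stop mm [-142.94  -54.26] z 139.6857823490327 toolx deg in stop -0.026764100664560194 F stop [-0.28  0.59] -0.28211417478128337 0.040140368145164286 [-0.2   0.62  0.06  1.76 -0.05  0.76 -1.24]
```

Call:
arm_command(steps=[0,0,30,0,0,0,0.43,0,0,30,0,0,0,0.43,0,0,25,0,0,0,0.43,0,0,15,0,0,0,0.43,0,0,5,0,0,0,0.43,5,0,0,0,0,0,0.43,5,0,0,0,0,0,0.43,4,0,0,0,0,0,0.43,3,0,0,0,0,0,0.43,0,0,0,0,0,0,0.43])

```text
t: 18.1
tcp_pos: [0.5906, 0.0783, 0.0348]
orientation: [[0.903, 0.43, 0.0], [0.43, -0.903, 0.0], [0.0, 0.0, -1.0]]
force: [-0.4, -0.3, -0.1]
finger_gap: 0.0402
```

Call:
arm_command(steps=[2,0,0,0,0,0,0.43,2,0,0,0,0,0,0.43,1,0,0,0,0,0,0.43,1,0,0,0,0,0,0.43,1,0,0,0,0,0,0.43,1,0,0,0,0,0,0.43,1,0,0,0,0,0,0.43,1,0,0,0,0,0,0.43,1,0,0,0,0,0,0.43,0,0,0,0,0,0,0.43])

```text
t: 19.35
tcp_pos: [0.5995, 0.0813, 0.0344]
orientation: [[0.903, 0.429, -0.002], [0.429, -0.903, -0.002], [-0.002, 0.001, -1.0]]
force: [-3.0, -4.1, 2.2]
finger_gap: 0.0401
```

```bash
python3 st.py
```

```text
19.35 tcp stop mm [-116.21  -55.33] z 34.40920886065436 toolx deg in stop -0.09537744587436696 F stop [-4.53 -2.43] 2.15473487600942 0.040114379638781825 [-0.2   0.81  0.05  1.74 -0.07  0.6  -1.24]
```

Call:
arm_command(steps=[1,0,0,0,0,0,0.43,1,0,0,0,0,0,0.43,1,0,0,0,0,0,0.43,1,0,0,0,0,0,0.43,0.5,0,0,0,0,0,0.43,0.5,0,0,0,0,0,0.43,0,0,0,0,0,0,0.43,0,0,0,0,0,0,0.43,0,0,0,0,0,0,0.43,0,0,0,0,0,0,0.43])

```text
t: 20.6
tcp_pos: [0.6035, 0.0821, 0.0344]
orientation: [[0.904, 0.428, -0.003], [0.428, -0.904, -0.003], [-0.005, 0.002, -1.0]]
force: [-4.0, -4.6, 4.1]
finger_gap: 0.0399
```

```bash
python3 st.py; python3 snap.py 7 top side;  python3 - <<'E'
import cv2,numpy as np
p=np.load("top7.npz")["p"];cv2.imwrite("pics/c7z.png",cv2.resize(p[140:200,250:320,::-1],None,fx=10,fy=10,interpolation=cv2.INTER_NEAREST))
E
```

```text
20.6 tcp stop mm [-112.33  -56.3 ] z 34.37152732370471 toolx deg in stop -0.15178144331480314 F stop [-5.59 -2.39] 4.054079872523812 0.03990368605378202 [-0.21  0.81  0.06  1.73 -0.07  0.61 -1.24]
20.7 [0.6034 0.0821 0.0344] [-4.8925 -5.1544  3.1542]
```

View pics/c7z.png

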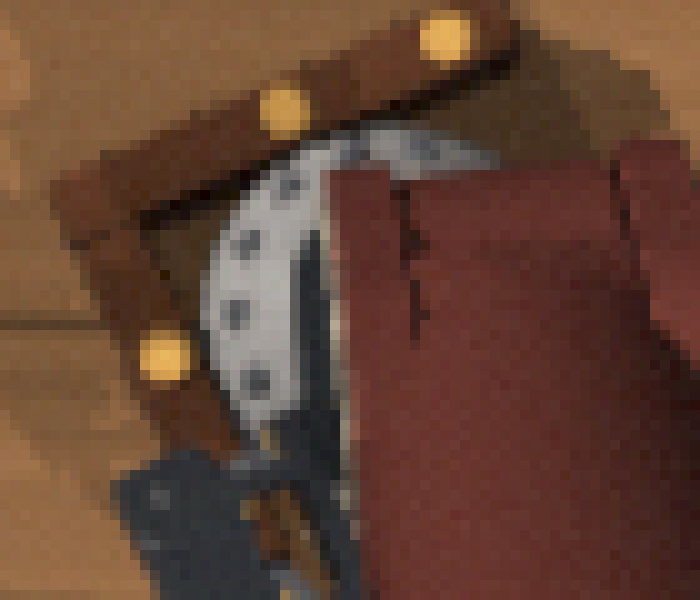

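```bash
cat > prof.py <<'E'
import sys
from h import *
s=np.load("stop.npz");O,R=s["O"],s["R"];f=np.load(f"top{sys.argv[1]}.npz");p=f["p"]
for ax,cs in (("x",(-.045,-.05,-.055)),("y",(-.045,-.05,-.055,-.06))):
  for c in cs:
    print(ax,c,end=': ')
    for x in range(-12,6):
        q=[x/1e3,c] if ax=="x" else [c,x/1e3]
        u,v=proj([*(O+R@q),.04],f)
        pix=[int(cv2.remap(np.ascontiguousarray(p[...,k]),np.float32([[u]]),np.float32([[v]]),cv2.INTER_LINEAR)[0,0]) for k in (0,2)]
        print(x,*pix,end=' | ')
    print()
# expected edge positions for a home bowl, in z=.04 plane coords
C=-f["R"].T@f["t"]
for X in ([0,-.055,.033],[-.055,0,.033]):
    W=np.array([*(O+R@X[:2]),X[2]]);Q=C+(W-C)*(.04-C[2])/(W[2]-C[2]);print("expect",(Q[:2]-O)@R*1e3)
E
python3 prof.py 6; python3 prof.py 7
```

```text
x -0.045: -12 102 102 | -11 113 110 | -10 117 111 | -9 110 99 | -8 92 78 | -7 76 57 | -6 60 38 | -5 48 26 | -4 37 18 | -3 29 13 | -2 33 13 | -1 38 12 | 0 44 12 | 1 57 17 | 2 69 23 | 3 81 28 | 4 97 35 | 5 108 40 | 
x -0.05: -12 139 132 | -11 140 133 | -10 131 125 | -9 119 114 | -8 99 94 | -7 75 68 | -6 55 47 | -5 40 29 | -4 32 18 | -3 26 10 | -2 25 7 | -1 40 14 | 0 55 20 | 1 70 27 | 2 99 37 | 3 129 49 | 4 159 60 | 5 182 70 | 
x -0.055: -12 153 145 | -11 153 146 | -10 142 135 | -9 126 120 | -8 105 99 | -7 84 77 | -6 61 51 | -5 39 25 | -4 25 10 | -3 23 7 | -2 24 7 | -1 31 8 | 0 45 13 | 1 61 19 | 2 79 27 | 3 108 40 | 4 143 55 | 5 178 69 | 
y -0.045: -12 153 146 | -11 161 152 | -10 166 156 | -9 169 158 | -8 166 155 | -7 147 137 | -6 127 119 | -5 99 92 | -4 81 69 | -3 67 48 | -2 56 30 | -1 68 30 | 0 79 31 | 1 90 32 | 2 114 43 | 3 135 53 | 4 156 61 | 5 170 66 | 
y -0.05: -12 170 161 | -11 170 160 | -10 170 159 | -9 170 159 | -8 161 151 | -7 149 141 | -6 138 130 | -5 112 104 | -4 85 75 | -3 61 49 | -2 60 37 | -1 67 31 | 0 76 28 | 1 81 28 | 2 82 30 | 3 83 31 | 4 81 31 | 5 80 30 | 
y -0.055: -
[... 1417 characters left out ...]
1 155 147 | -10 158 149 | -9 161 152 | -8 155 147 | -7 147 139 | -6 138 131 | -5 115 109 | -4 85 79 | -3 56 50 | -2 53 38 | -1 58 32 | 0 64 29 | 1 69 28 | 2 71 29 | 3 71 30 | 4 70 28 | 5 68 27 | 
y -0.055: -12 86 89 | -11 94 96 | -10 104 104 | -9 117 116 | -8 130 127 | -7 143 136 | -6 132 125 | -5 110 104 | -4 85 79 | -3 67 57 | -2 58 41 | -1 58 32 | 0 63 30 | 1 69 29 | 2 73 29 | 3 75 30 | 4 76 32 | 5 77 33 | 
y -0.06: -12 94 92 | -11 96 93 | -10 108 104 | -9 120 115 | -8 128 122 | -7 127 121 | -6 119 114 | -5 107 102 | -4 87 80 | -3 70 58 | -2 58 40 | -1 56 30 | 0 64 31 | 1 71 31 | 2 77 32 | 3 77 31 | 4 76 30 | 5 76 28 | 
expect [ -1.2734263  -54.41445778]
expect [-55.97561514   0.28773106]
```

```bash
python3 - <<'E'
from h import *
s=np.load("stop.npz");O,R=s["O"],s["R"]
for i in (0,5,6):
  f=np.load(f"top{i}.npz");p=f["p"]
  for c in (-.012,-.02,-.05,-.06,-.085):
    print(i,c,end=': ')
    for x in range(-12,26):
        u,v=proj([*(O+R@[c,x/1e3]),.04],f)
        pix=[int(cv2.remap(np.ascontiguousarray(p[...,k]),np.float32([[u]]),np.float32([[v]]),cv2.INTER_LINEAR)[0,0]) for k in (0,)]
        print(x,*pix,end=' | ')
    print()
f=np.load("top0.npz");d=f["d"]
E
python3 - <<'E'
import cv2,numpy as np
p=np.load("side7.npz")["p"];cv2.imwrite("pics/s7c.png",cv2.resize(p[165:235,205:295,::-1],None,fx=8,fy=8,interpolation=cv2.INTER_CUBIC))
p=np.load("top0.npz")["p"];cv2.imwrite("pics/c0z.png",cv2.resize(p[140:210,250:320,::-1],None,fx=8,fy=8,interpolation=cv2.INTER_NEAREST))
E
```

```text
0 -0.012: -12 87 | -11 87 | -10 88 | -9 88 | -8 89 | -7 88 | -6 86 | -5 84 | -4 79 | -3 72 | -2 66 | -1 66 | 0 72 | 1 77 | 2 80 | 3 81 | 4 82 | 5 83 | 6 82 | 7 82 | 8 81 | 9 81 | 10 81 | 11 81 | 12 82 | 13 83 | 14 83 | 15 83 | 16 84 | 17 86 | 18 89 | 19 93 | 20 99 | 21 109 | 22 118 | 23 124 | 24 129 | 25 134 | 
0 -0.02: -12 90 | -11 90 | -10 91 | -9 90 | -8 90 | -7 89 | -6 87 | -5 84 | -4 82 | -3 76 | -2 72 | -1 71 | 0 74 | 1 77 | 2 79 | 3 81 | 4 81 | 5 81 | 6 80 | 7 81 | 8 83 | 9 83 | 10 84 | 11 83 | 12 82 | 13 81 | 14 80 | 15 80 | 16 80 | 17 79 | 18 80 | 19 86 | 20 95 | 21 104 | 22 104 | 23 103 | 24 103 | 25 103 | 
0 -0.05: -12 86 | -11 85 | -10 84 | -9 83 | -8 84 | -7 85 | -6 86 | -5 83 | -4 79 | -3 75 | -2 70 | -1 69 | 0 71 | 1 74 | 2 75 | 3 76 | 4 75 | 5 74 | 6 73 | 7 77 | 8 80 | 9 82 | 10 82 | 11 81 | 12 82 | 13 82 | 14 81 | 15 80 | 16 79 | 17 78 | 18 79 | 19 82 | 20 95 | 21 108 | 22 120 | 23 126 | 24 133 | 25 138 | 
0 -0.06: -12 78 | -11 78 | -10 78 | -9 78 | -8 78 | -7 78 | -6 77 | -5 75 | -4 72 | -3 70 | -2 67 | -1 68 | 0 74 | 1 78 | 2 80 | 3 81 | 4 81 | 5 82 | 6 83 | 7 83 |
[... 2961 characters left out ...]
8 86 | 19 90 | 20 102 | 21 115 | 22 127 | 23 135 | 24 144 | 25 151 | 
6 -0.06: -12 88 | -11 95 | -10 108 | -9 119 | -8 130 | -7 134 | -6 131 | -5 127 | -4 111 | -3 89 | -2 71 | -1 64 | 0 75 | 1 84 | 2 91 | 3 89 | 4 88 | 5 89 | 6 89 | 7 89 | 8 88 | 9 88 | 10 87 | 11 87 | 12 86 | 13 84 | 14 82 | 15 83 | 16 85 | 17 87 | 18 92 | 19 101 | 20 113 | 21 122 | 22 127 | 23 130 | 24 135 | 25 141 | 
6 -0.085: -12 120 | -11 111 | -10 100 | -9 88 | -8 77 | -7 69 | -6 64 | -5 60 | -4 55 | -3 51 | -2 47 | -1 46 | 0 45 | 1 45 | 2 47 | 3 50 | 4 51 | 5 51 | 6 53 | 7 56 | 8 56 | 9 55 | 10 53 | 11 53 | 12 51 | 13 48 | 14 47 | 15 47 | 16 49 | 17 50 | 18 50 | 19 50 | 20 50 | 21 48 | 22 47 | 23 47 | 24 47 | 25 47 |
```

View pics/s7c.png

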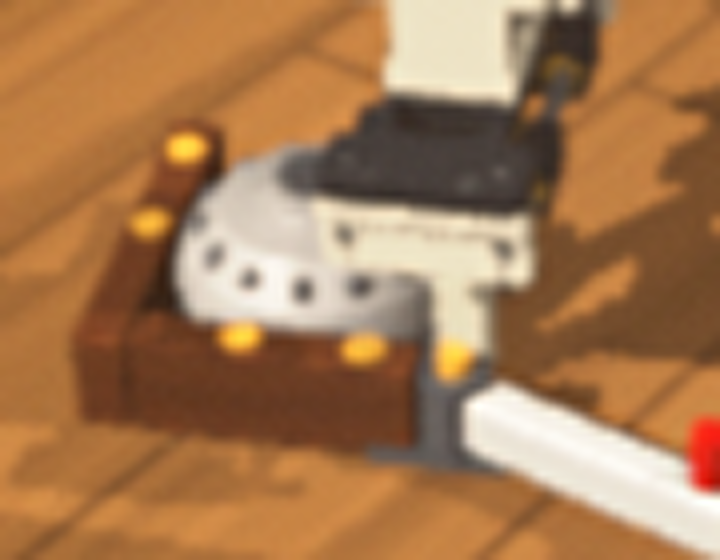

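View pics/c0z.png

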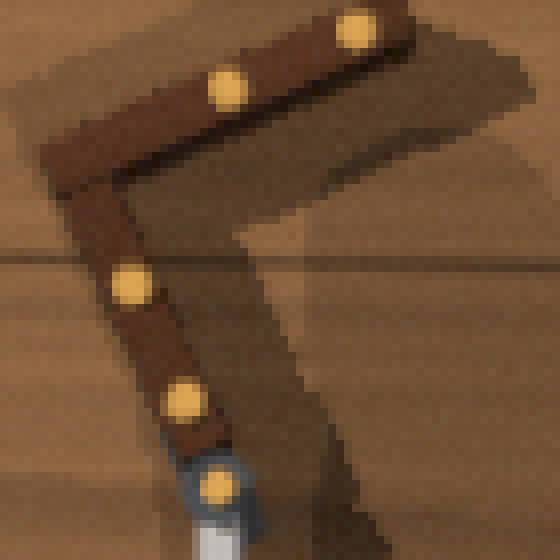

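The x edge now matches a touching bowl, within about 1 mm. For y the force says contact, but the image suggests a possible 2–4 mm gap. I'll test it with a gentle push along the stop's +y.

Call:
arm_command(steps=[-4,0,0,0,0,0,0.43,-6,0,0,0,0,0,0.43,-10,0,0,0,0,0,0.43,-11,0,0,0,0,0,0.43,0,22,0,0,0,0,0.43,0,22,0,0,0,0,0.43,0,22,0,0,0,0,0.43,0,22,0,0,0,0,0.43,0,0,0,0,0,-10,0.43,0,0,0,0,0,-10,0.43])

```text
t: 21.95
tcp_pos: [0.6148, -0.009, 0.0346]
orientation: [[0.698, 0.716, 0.0], [0.716, -0.698, -0.0], [-0.0, 0.0, -1.0]]
force: [-0.1, 0.4, 0.6]
finger_gap: 0.0399
```

Call:
arm_command(steps=[0,0,0,0,0,-10,0.43,0,0,0,0,0,-10,0.43,0,0,0,0,0,-10,0.43,0,0,0,0,0,-10,0.43,0,0,0,0,0,-10,0.43,0,0,0,0,0,-10,0.43,0,0,0,0,0,-10,0.43,0,29,0,0,0,0,0.43,0,29,0,0,0,0,0.43,0,29,0,0,0,0,0.43])

```text
t: 23.2
tcp_pos: [0.6941, 0.0287, 0.0346]
orientation: [[-0.429, 0.903, 0.0], [0.903, 0.429, -0.0], [-0.0, -0.0, -1.0]]
force: [0.7, -0.0, -0.0]
finger_gap: 0.0398
```

```bash
python3 st.py; python3 snap.py 8 top; python3 prof.py 8; python3 - <<'E'
import cv2,numpy as np
p=np.load("top8.npz")["p"];cv2.imwrite("pics/c8z.png",cv2.resize(p[140:210,245:325,::-1],None,fx=9,fy=9,interpolation=cv2.INTER_NEAREST))
E
```

```text
23.2 tcp stop mm [ -53.42 -143.45] z 34.6095426722244 toolx deg in stop 89.91793862615857 F stop [ 0.6  -0.29] -0.035260947793697796 0.039793846059999055 [ 0.14  0.94 -0.4   1.45  0.44  0.84  0.03]
23.25 [0.6976 0.0319 0.0349] [3.0955 1.5969 0.0635]
x -0.045: -12 113 109 | -11 100 99 | -10 90 91 | -9 90 91 | -8 99 99 | -7 107 106 | -6 109 106 | -5 94 92 | -4 82 79 | -3 68 65 | -2 58 51 | -1 49 37 | 0 40 20 | 1 50 22 | 2 59 24 | 3 68 26 | 4 82 31 | 5 93 36 | 
x -0.05: -12 147 140 | -11 143 137 | -10 144 137 | -9 146 139 | -8 149 142 | -7 148 141 | -6 149 141 | -5 142 135 | -4 125 119 | -3 107 101 | -2 85 79 | -1 67 55 | 0 58 38 | 1 57 27 | 2 83 35 | 3 109 43 | 4 136 51 | 5 155 59 | 
x -0.055: -12 157 149 | -11 155 148 | -10 156 148 | -9 156 148 | -8 157 149 | -7 158 150 | -6 160 152 | -5 162 154 | -4 153 145 | -3 128 120 | -2 100 92 | -1 80 69 | 0 70 50 | 1 62 34 | 2 64 26 | 3 90 35 | 4 120 46 | 5 152 57 | 
y -0.045: -12 163 153 | -11 161 152 | -10 159 150 | -9 156 149 | -8 153 146 | -7 144 136 | -6 133 126 | -5 118 111 | -4 94 85 | -3 71 59 | -2 46 31 | -1 55 29 | 0 64 26 | 1 74 24 | 2 94 34 | 3 113 43 | 4 131 51 | 5 145 56 | 
y -0.05: -12 153 146 | -11 154 146 | -10 155 147 | -9 157 149 | -8 153 145 | -7 145 138 | -6 137 131 | -5 114 107 | -4 84 76 | -3 56 47 | -2 53 36 | -1 58 29 | 0 64 24 | 1 68 23 | 2 69 24 | 3 70 23 | 4 70 25 | 5 68 28 | 
y -0.055: -12 87 89 | -11 96 97 | -10 106 104 | -9 119 115 | -8 131 125 | -7 142 135 | -6 132 124 | -5 110 104 | -4 86 80 | -3 69 58 | -2 60 40 | -1 59 28 | 0 63 25 | 1 70 27 | 2 74 29 | 3 76 29 | 4 76 29 | 5 76 30 | 
y -0.06: -12 95 92 | -11 96 92 | -10 107 102 | -9 120 114 | -8 128 121 | -7 129 122 | -6 121 114 | -5 109 102 | -4 88 80 | -3 69 58 | -2 57 40 | -1 54 30 | 0 62 29 | 1 70 28 | 2 75 28 | 3 76 29 | 4 77 30 | 5 78 31 | 
expect [ -1.2734263  -54.41445778]
expect [-55.97561514   0.28773106]
```

View pics/c8z.png

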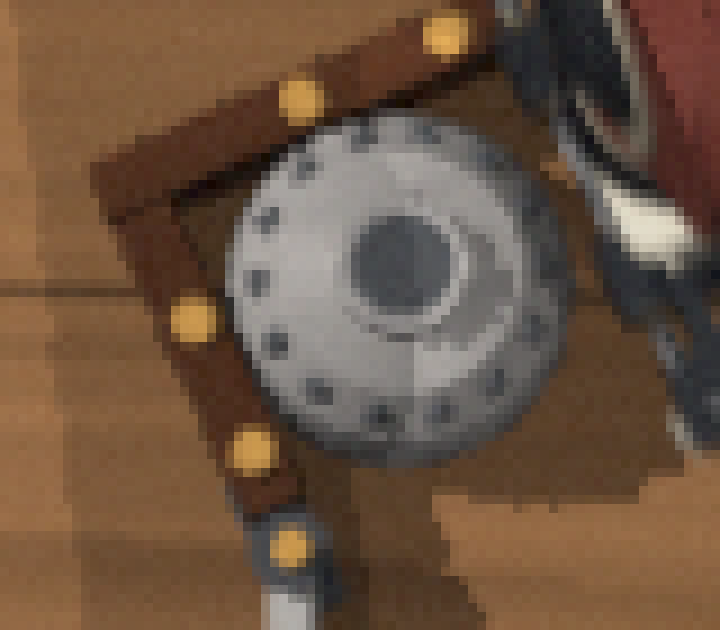

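Call:
arm_command(steps=[0,-4,0,0,0,0,0.43,7,0,0,0,0,0,0.43,6,0,0,0,0,0,0.43,5,0,0,0,0,0,0.43,2,0,0,0,0,0,0.43,2,0,0,0,0,0,0.43,1,0,0,0,0,0,0.43,1,0,0,0,0,0,0.43,0,0,0,0,0,0,0.43,0,0,0,0,0,0,0.43])

```text
t: 24.5
tcp_pos: [0.6796, 0.0486, 0.0347]
orientation: [[-0.429, 0.903, 0.001], [0.903, 0.429, -0.001], [-0.001, 0.0, -1.0]]
force: [1.0, -2.0, -0.7]
finger_gap: 0.0401
```

```bash
python3 st.py
```

```text
24.5 tcp stop mm [ -57.99 -119.27] z 34.73032789445877 toolx deg in stop 89.92973628942106 F stop [ 0.04 -2.24] -0.6651386214816541 0.04014180702641519 [ 0.11  0.92 -0.39  1.5   0.44  0.81 -0.01]
```

Call:
arm_command(steps=[-4,0,0,0,0,0,0.43,0,5,0,0,0,0,0.43,2,0,0,0,0,0,0.43,2,0,0,0,0,0,0.43,1,0,0,0,0,0,0.43,1,0,0,0,0,0,0.43,1,0,0,0,0,0,0.43,1,0,0,0,0,0,0.43,0,0,0,0,0,0,0.43,0,0,0,0,0,0,0.43])

```text
t: 25.75
tcp_pos: [0.6828, 0.0527, 0.0347]
orientation: [[-0.428, 0.904, 0.001], [0.904, 0.428, -0.003], [-0.003, -0.0, -1.0]]
force: [1.8, -4.7, -1.1]
finger_gap: 0.0398
```

```bash
python3 st.py
```

```text
25.75 tcp stop mm [ -53.28 -116.94] z 34.74029989153434 toolx deg in stop 89.88419562815787 F stop [-0.45 -5.04] -1.1112824169443747 0.039814414249202075 [ 0.1   0.93 -0.39  1.48  0.44  0.82 -0.01]
```

Call:
arm_command(steps=[1,0,0,0,0,0,0.43,1,0,0,0,0,0,0.43,1,0,0,0,0,0,0.43,1,0,0,0,0,0,0.43,1,0,0,0,0,0,0.43,0,0,0,0,0,0,0.43,0,0,0,0,0,0,0.43,0,0,0,0,0,0,0.43,0,0,0,0,0,0,0.43,0,0,0,0,0,0,0.43])

```text
t: 27.0
tcp_pos: [0.6821, 0.0527, 0.0348]
orientation: [[-0.426, 0.905, 0.004], [0.905, 0.426, -0.009], [-0.01, -0.0, -1.0]]
force: [3.9, -8.8, -0.4]
finger_gap: 0.0397
```

```bash
python3 st.py; python3 snap.py 9 top; python3 prof.py 9
```

```text
27.0 tcp stop mm [ -53.96 -116.64] z 34.78799284671644 toolx deg in stop 89.72757833663844 F stop [-0.24 -9.6 ] -0.44256187354266907 0.039658202701395855 [ 0.09  0.92 -0.39  1.49  0.44  0.81 -0.02]
27.05 [0.6821 0.0528 0.0348] [ 4.2322 -9.291  -0.7268]
x -0.045: -12 103 104 | -11 93 94 | -10 84 87 | -9 89 91 | -8 108 107 | -7 128 123 | -6 140 132 | -5 123 115 | -4 99 91 | -3 75 66 | -2 58 45 | -1 47 28 | 0 39 14 | 1 49 18 | 2 59 22 | 3 69 26 | 4 83 32 | 5 93 36 | 
x -0.05: -12 141 134 | -11 136 129 | -10 138 131 | -9 143 136 | -8 147 140 | -7 149 142 | -6 151 144 | -5 142 135 | -4 119 111 | -3 96 89 | -2 76 67 | -1 69 51 | 0 63 37 | 1 65 29 | 2 93 37 | 3 122 47 | 4 152 58 | 5 175 67 | 
x -0.055: -12 159 149 | -11 157 148 | -10 157 148 | -9 157 148 | -8 157 148 | -7 155 146 | -6 151 142 | -5 146 137 | -4 132 123 | -3 106 97 | -2 78 68 | -1 62 47 | 0 64 38 | 1 70 32 | 2 83 33 | 3 112 44 | 4 146 58 | 5 181 72 | 
y -0.045: -12 159 152 | -11 158 151 | -10 158 151 | -9 158 150 | -8 154 147 | -7 144 136 | -6 133 126 | -5 119 113 | -4 95 86 | -3 71 58 | -2 45 28 | -1 55 27 | 0 64 26 | 1 75 27 | 2 96 36 | 3 114 44 | 4 131 50 | 5 145 56 | 
y -0.05: -12 154 147 | -11 155 148 | -10 157 149 | -9 159 151 | -8 154 146 | -7 147 139 | -6 139 132 | -5 115 108 | -4 83 76 | -3 54 45 | -2 51 33 | -1 56 26 | 0 62 22 | 1 66 23 | 2 69 26 | 3 72 29 | 4 71 30 | 5 69 30 | 
y -0.055: -12 88 91 | -11 97 97 | -10 106 104 | -9 118 115 | -8 129 125 | -7 139 135 | -6 129 124 | -5 108 103 | -4 83 79 | -3 66 58 | -2 59 41 | -1 58 31 | 0 63 28 | 1 69 28 | 2 73 28 | 3 75 29 | 4 76 31 | 5 76 32 | 
y -0.06: -12 98 94 | -11 99 94 | -10 111 105 | -9 122 116 | -8 130 124 | -7 130 124 | -6 121 115 | -5 109 103 | -4 88 80 | -3 69 57 | -2 56 39 | -1 54 29 | 0 63 29 | 1 70 27 | 2 75 26 | 3 75 28 | 4 75 30 | 5 75 31 | 
expect [ -1.2734263  -54.41445778]
expect [-55.97561514   0.28773106]
```

Pushing 9.6 N along +y didn't move the bowl, so it bears on the y fence, and the visual offset there is bias. The x edge may have slipped back about 0.7 mm, so I'll give one final push along +x.

Call:
arm_command(steps=[-5,0,0,0,0,0,0.43,-7,0,0,0,0,0,0.43,-10,0,0,0,0,0,0.43,-12,0,0,0,0,0,0.43,0,-29,0,0,0,0,0.43,0,-29,0,0,0,0,0.43,0,-29,0,0,0,0,0.43,0,0,0,0,0,10,0.43,0,0,0,0,0,10,0.43,0,0,0,0,0,10,0.43])

```text
t: 28.3
tcp_pos: [0.6162, -0.0085, 0.0348]
orientation: [[0.085, 0.996, 0.0], [0.996, -0.085, 0.001], [0.001, 0.0, -1.0]]
force: [0.2, 0.7, -0.4]
finger_gap: 0.04
```

Call:
arm_command(steps=[0,0,0,0,0,10,0.43,0,0,0,0,0,10,0.43,0,0,0,0,0,10,0.43,0,0,0,0,0,10,0.43,0,0,0,0,0,10,0.43,0,0,0,0,0,10,0.43,0,-29,0,0,0,0,0.43,0,-29,0,0,0,0,0.43,0,-29,0,0,0,0,0.43,0,0,0,0,0,0,0.43])

```text
t: 29.55
tcp_pos: [0.5778, 0.0737, 0.0346]
orientation: [[0.901, 0.434, -0.001], [0.434, -0.901, 0.003], [0.0, -0.003, -1.0]]
force: [0.7, -1.5, -1.1]
finger_gap: 0.0397
```

```bash
python3 st.py; python3 snap.py 10 top; python3 prof.py 10 | grep x
```

```text
29.55 tcp stop mm [-139.1   -52.84] z 34.64974537144064 toolx deg in stop 0.27784039600468513 F stop [ 0.03 -1.64] -1.108987958830406 0.039690284001593495 [-0.19  0.78  0.04  1.81 -0.06  0.55 -1.23]
29.6 [0.5787 0.0711 0.0347] [-0.2676 -0.4312  1.2969]
x -0.045: -12 107 105 | -11 95 96 | -10 87 89 | -9 90 93 | -8 109 108 | -7 127 123 | -6 137 131 | -5 121 115 | -4 97 90 | -3 73 66 | -2 56 45 | -1 44 28 | 0 36 14 | 1 48 18 | 2 59 24 | 3 70 29 | 4 84 33 | 5 94 37 | 
x -0.05: -12 140 133 | -11 135 129 | -10 136 130 | -9 141 134 | -8 146 138 | -7 149 141 | -6 151 142 | -5 141 133 | -4 118 110 | -3 95 88 | -2 75 67 | -1 64 49 | 0 56 33 | 1 56 24 | 2 82 33 | 3 109 43 | 4 136 53 | 5 155 60 | 
x -0.055: -12 156 148 | -11 156 146 | -10 157 147 | -9 157 148 | -8 158 148 | -7 155 146 | -6 149 141 | -5 141 135 | -4 126 120 | -3 101 96 | -2 74 67 | -1 56 45 | 0 51 33 | 1 51 25 | 2 60 23 | 3 87 33 | 4 120 47 | 5 152 59 | 
expect [ -1.2734263  -54.41445778]
expect [-55.97561514   0.28773106]
```

Call:
arm_command(steps=[6,0,0,0,0,0,0.43,5,0,0,0,0,0,0.43,4,0,0,0,0,0,0.43,3,0,0,0,0,0,0.43,2,0,0,0,0,0,0.43,1.5,0,0,0,0,0,0.43,1,0,0,0,0,0,0.43,1,0,0,0,0,0,0.43,1,0,0,0,0,0,0.43,1,0,0,0,0,0,0.43])

```text
t: 30.85
tcp_pos: [0.6016, 0.0812, 0.0347]
orientation: [[0.903, 0.43, -0.0], [0.43, -0.903, 0.0], [-0.0, -0.0, -1.0]]
force: [0.2, 1.1, -0.3]
finger_gap: 0.0398
```

```bash
python3 st.py
```

```text
30.85 tcp stop mm [-114.41  -56.3 ] z 34.68972626644354 toolx deg in stop -0.029633313026897253 F stop [0.65 0.91] -0.3093558548950828 0.03979617556157696 [-0.2   0.81  0.05  1.74 -0.06  0.6  -1.24]
```

Call:
arm_command(steps=[1,0,0,0,0,0,0.43,1,0,0,0,0,0,0.43,1,0,0,0,0,0,0.43,1,0,0,0,0,0,0.43,1,0,0,0,0,0,0.43,1,0,0,0,0,0,0.43,0.5,0,0,0,0,0,0.43,0.5,0,0,0,0,0,0.43,0,0,0,0,0,0,0.43,0,0,0,0,0,0,0.43])

```text
t: 32.1
tcp_pos: [0.6042, 0.0816, 0.0342]
orientation: [[0.904, 0.428, -0.009], [0.428, -0.904, -0.003], [-0.009, -0.001, -1.0]]
force: [-7.6, -5.2, 5.1]
finger_gap: 0.0399
```

```bash
python3 st.py
```

```text
32.1 tcp stop mm [-111.86  -57.04] z 34.16875007269892 toolx deg in stop -0.14478777750510097 F stop [-9.13 -1.38] 5.143579842912678 0.03993178138683322 [-0.2   0.81  0.05  1.72 -0.06  0.62 -1.25]
```

Both fences now resist firmly: 9.1 N along x moved it under 0.5 mm, and 9.6 N along y didn't move it. Next I'll back off, lift, and go to the keeper's outer side.

Call:
arm_command(steps=[-5,0,0,0,0,0,0.43,-8,0,0,0,0,0,0.43,-14,0,0,0,0,0,0.43,0,0,-35,0,0,0,0.43,0,0,-35,0,0,0,0.2,0,0,-35,0,0,0,0,0,0,0,0,0,-10,0,0,0,0,0,0,-10,0,0,0,0,0,0,-10,0,0,0,0,0,0,-10,0])

```text
t: 33.35
tcp_pos: [0.5845, 0.0736, 0.1402]
orientation: [[0.409, 0.912, 0.003], [0.912, -0.409, 0.002], [0.003, 0.002, -1.0]]
force: [1.0, -0.0, -0.2]
finger_gap: 0.0006
```

Call:
arm_command(steps=[0,0,0,0,0,-9,0,0,0,0,0,0,-9,0,0,0,0,0,0,-8.8,0,20,-17,0,0,0,0,0,20,-17,0,0,0,0,0,20,-17,0,0,0,0,0,20,-17,0,0,0,0,0,15,-15,0,0,0,0,0,0,0,0,0,0,0,0,0,0,0,0,0,0,0])

```text
t: 34.6
tcp_pos: [0.4978, 0.1635, 0.1398]
orientation: [[-0.038, 0.999, 0.001], [0.999, 0.038, -0.0], [-0.0, 0.001, -1.0]]
force: [0.8, -0.5, -0.2]
finger_gap: 0.0005
```

```bash
python3 st.py; python3 snap.py 11 top side; python3 prof.py 11;python3 - <<'E'
import cv2,numpy as np
p=np.load("top11.npz")["p"];cv2.imwrite("pics/c11z.png",cv2.resize(p[140:210,245:325,::-1],None,fx=9,fy=9,interpolation=cv2.INTER_NEAREST))
E
```

```text
34.6 tcp stop mm [-172.67   62.65] z 139.81818689180238 toolx deg in stop 66.70281242612916 F stop [ 0.45 -0.82] -0.23046638732796987 0.0005124895229987409 [-0.18  0.57 -0.27  1.9   0.22  0.7  -0.54]
34.7 [0.4978 0.1632 0.1396] [-0.3041 -0.1766  0.3111]
x -0.045: -12 119 118 | -11 108 108 | -10 99 101 | -9 99 100 | -8 106 105 | -7 113 110 | -6 113 109 | -5 97 93 | -4 83 78 | -3 68 62 | -2 58 47 | -1 51 33 | 0 46 19 | 1 59 23 | 2 71 26 | 3 81 29 | 4 97 36 | 5 109 41 | 
x -0.05: -12 148 142 | -11 146 139 | -10 147 140 | -9 150 143 | -8 153 145 | -7 152 144 | -6 151 144 | -5 144 136 | -4 125 118 | -3 104 98 | -2 82 74 | -1 69 50 | 0 66 35 | 1 70 28 | 2 99 39 | 3 130 51 | 4 161 62 | 5 183 71 | 
x -0.055: -12 159 152 | -11 157 149 | -10 156 148 | -9 156 148 | -8 156 148 | -7 157 149 | -6 158 150 | -5 160 152 | -4 151 143 | -3 127 118 | -2 100 90 | -1 82 68 | 0 77 53 | 1 75 40 | 2 81 33 | 3 108 43 | 4 142 55 | 5 177 69 | 
y -0.045: -12 172 163 | -11 172 163 | -10 169 161 | -9 167 159 | -8 163 156 | -7 150 142 | -6 135 128 | -5 118 110 | -4 97 86 | -3 75 61 | -2 52 34 | -1 66 33 | 0 78 32 | 1 91 32 | 2 114 42 | 3 135 51 | 4 155 60 | 5 170 66 | 
y -0.05: -12 156 148 | -11 160 151 | -10 166 157 | -9 172 163 | -8 165 157 | -7 156 148 | -6 146 139 | -5 119 112 | -4 85 77 | -3 55 46 | -2 56 36 | -1 67 33 | 0 78 32 | 1 82 32 | 2 82 32 | 3 81 32 | 4 80 32 | 5 79 33 | 
y -0.055: -12 92 96 | -11 101 103 | -10 111 111 | -9 126 123 | -8 140 135 | -7 154 146 | -6 141 134 | -5 117 110 | -4 90 83 | -3 72 60 | -2 65 42 | -1 66 31 | 0 72 29 | 1 80 32 | 2 86 33 | 3 88 33 | 4 87 33 | 5 87 33 | 
y -0.06: -12 108 105 | -11 109 107 | -10 120 117 | -9 132 127 | -8 139 133 | -7 138 132 | -6 128 122 | -5 113 107 | -4 91 83 | -3 75 60 | -2 64 43 | -1 64 34 | 0 75 36 | 1 84 37 | 2 90 38 | 3 89 37 | 4 88 35 | 5 87 33 | 
expect [ -1.2734263  -54.41445778]
expect [-55.97561514   0.28773106]
```

View pics/c11z.png

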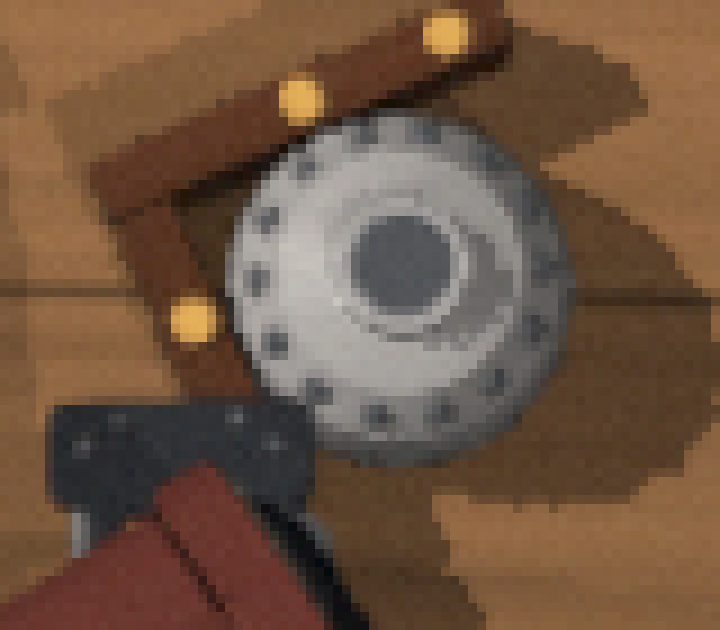

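View pics/side11.png

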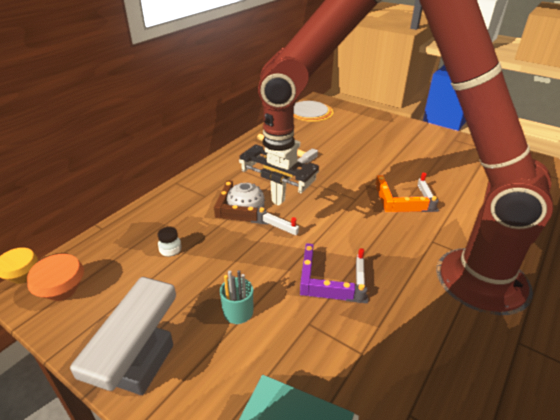

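The bowl is seated. I'll descend on the keeper's outer side with the fingers shut.

Call:
arm_command(steps=[9,0,0,0,0,-0.3,0,0,0,30,0,0,0,0,0,0,30,0,0,0,0,0,0,25,0,0,0,0,0,0,16,0,0,0,0,0,0,0,0,0,0,0,-5,0,0,0,0,0,0,-4,0,0,0,0,0,0,0,0,0,0,0,0,0,0,0,0,0,0,0,0])

```text
t: 35.95
tcp_pos: [0.4971, 0.1643, 0.0391]
orientation: [[-0.044, 0.999, 0.001], [0.999, 0.044, 0.0], [0.0, 0.001, -1.0]]
force: [-0.0, 0.7, 0.8]
finger_gap: 0.0004
```

```bash
python3 st.py; python3 snap.py 12 side;python3 - <<'E'
import cv2,numpy as np
p=np.load("side12.npz")["p"];cv2.imwrite("pics/s12.png",cv2.resize(p[150:260,200:320,::-1],None,fx=5,fy=5,interpolation=cv2.INTER_CUBIC))
E
```

```text
35.95 tcp stop mm [-172.95   63.69] z 39.08762175202394 toolx deg in stop 67.062707030448 F stop [0.26 0.64] 0.8009794587064515 0.0003724899794030211 [-0.23  0.73 -0.2   1.97  0.3   0.47 -0.6 ]
36.0 [0.497  0.1644 0.039 ] [-0.4969  0.2385  0.1724]
```

View pics/s12.png

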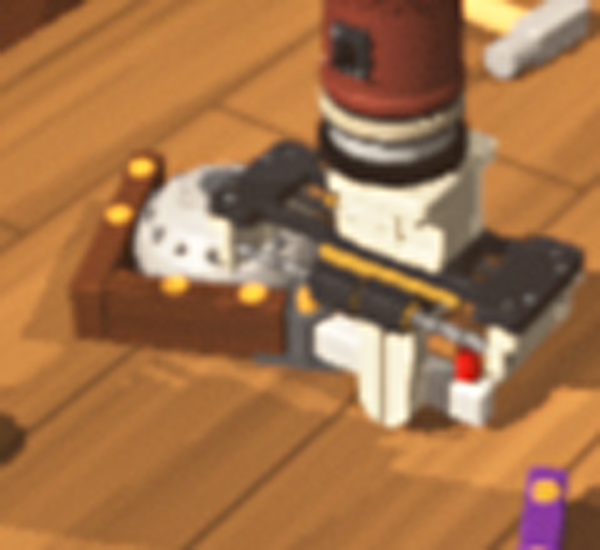

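The shut fingertips are beside the bar's outer face, inboard of the red knob. I'll sweep it round the pivot.

Call:
arm_command(steps=[-5,0,0,0,0,0,0,-5,0,0,0,0,0,0,-9.5,-1.4,0,0,0,-7.5,0,-9.5,-1.4,0,0,0,-7.5,0,-9.5,-1.4,0,0,0,-7.5,0,-9.5,-1.4,0,0,0,-7.5,0,-9.5,-1.4,0,0,0,-7.5,0,-9.5,-1.4,0,0,0,-7.5,0,-9.5,-1.4,0,0,0,-7.5,0,0,0,0,0,0,0,0])

```text
t: 37.25
tcp_pos: [0.5161, 0.0907, 0.0384]
orientation: [[-0.817, 0.576, -0.0], [0.576, 0.817, -0.0], [0.0, -0.0, -1.0]]
force: [0.3, 0.4, 0.3]
finger_gap: 0.0006
```

```bash
python3 st.py; python3 snap.py 13 top side;python3 - <<'E'
import cv2,numpy as np
p=np.load("side13.npz")["p"];cv2.imwrite("pics/s13.png",cv2.resize(p[150:260,200:320,::-1],None,fx=5,fy=5,interpolation=cv2.INTER_CUBIC))
E
```

```text
37.25 tcp stop mm [-187.46  -10.93] z 38.37438147197975 toolx deg in stop 119.35550115627994 F stop [0.46 0.22] 0.3421614764020855 0.0006011613188255281 [ 0.08  0.77 -0.46  1.97  0.63  0.55  0.14]
37.35 [0.516  0.0921 0.0387] [ 0.2684 -0.0419 -0.09  ]
```

View pics/s13.png

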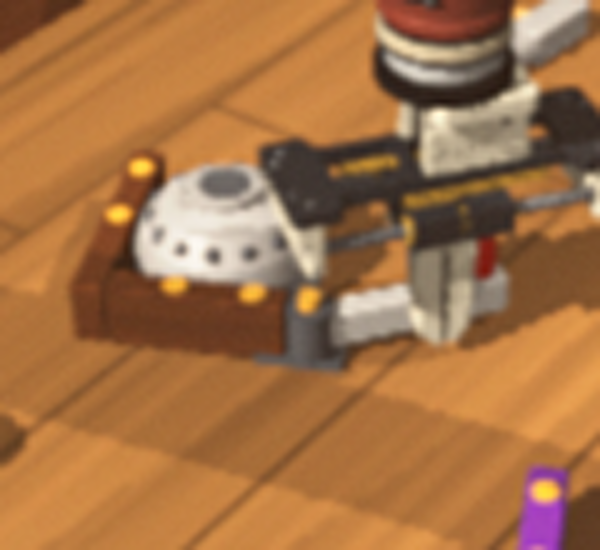

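View pics/crop13.png

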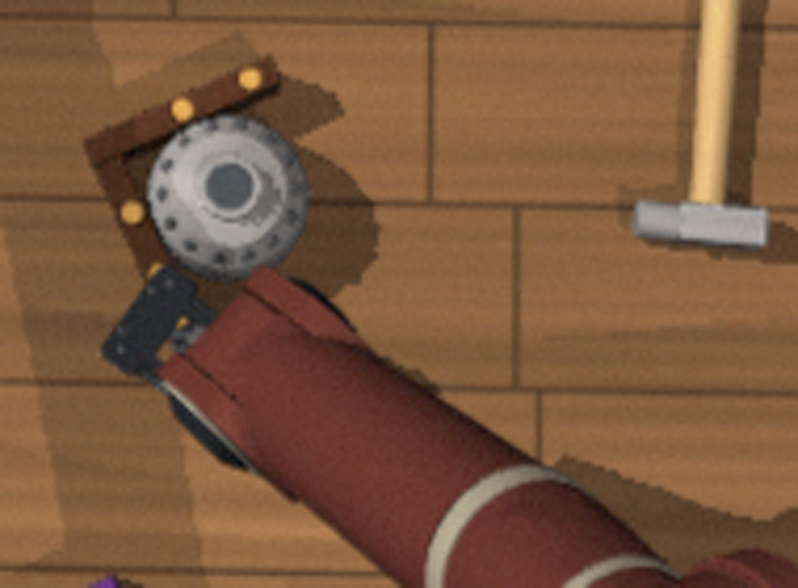

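The keeper is following the fingers, now at about a = 1.05. The bowl hasn't moved.

Call:
arm_command(steps=[-9.4,-1.4,0,0,0,-7.5,0,-9.4,-1.4,0,0,0,-7.5,0,-9.4,-1.4,0,0,0,-7.5,0,-9.4,-1.4,0,0,0,-7.5,0,-9.4,-1.4,0,0,0,-7.5,0,-9.4,-1.4,0,0,0,-7.5,0,-3.7,-0.7,0,0,0,-3,0,-3.7,-0.7,0,0,0,-3,0,0,0,0,0,0,0,0,0,0,0,0,0,0,0])

```text
t: 38.6
tcp_pos: [0.5736, 0.0693, 0.0387]
orientation: [[-0.961, -0.276, -0.0], [-0.276, 0.961, -0.0], [0.0, -0.0, -1.0]]
force: [0.3, -0.2, -0.7]
finger_gap: 0.0006
```

```bash
python3 st.py; python3 snap.py 14 top side;python3 - <<'E'
import cv2,numpy as np
p=np.load("side14.npz")["p"];cv2.imwrite("pics/s14.png",cv2.resize(p[150:260,200:320,::-1],None,fx=5,fy=5,interpolation=cv2.INTER_CUBIC))
E
```

```text
38.6 tcp stop mm [-144.74  -55.01] z 38.656072939672995 toolx deg in stop 170.53627552694238 F stop [ 0.16 -0.34] -0.6854494704921762 0.0005575912030565771 [ 0.27  0.89 -0.72  1.81  0.82  0.78  0.96]
38.7 [0.5736 0.0693 0.0387] [ 0.4359 -0.5128 -0.4114]
```

View pics/s14.png

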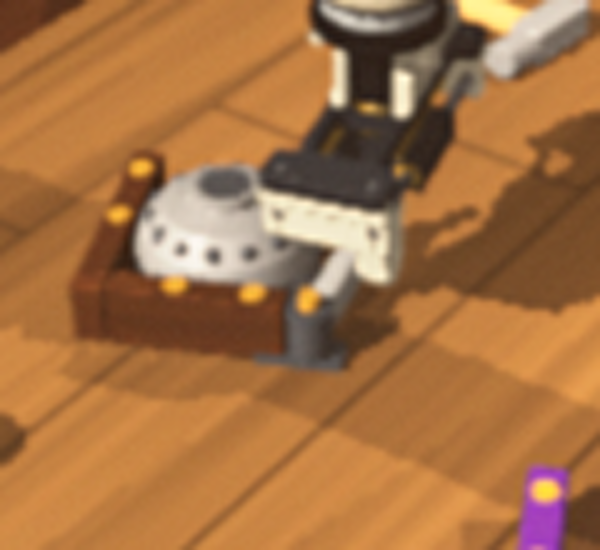

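View pics/crop14.png

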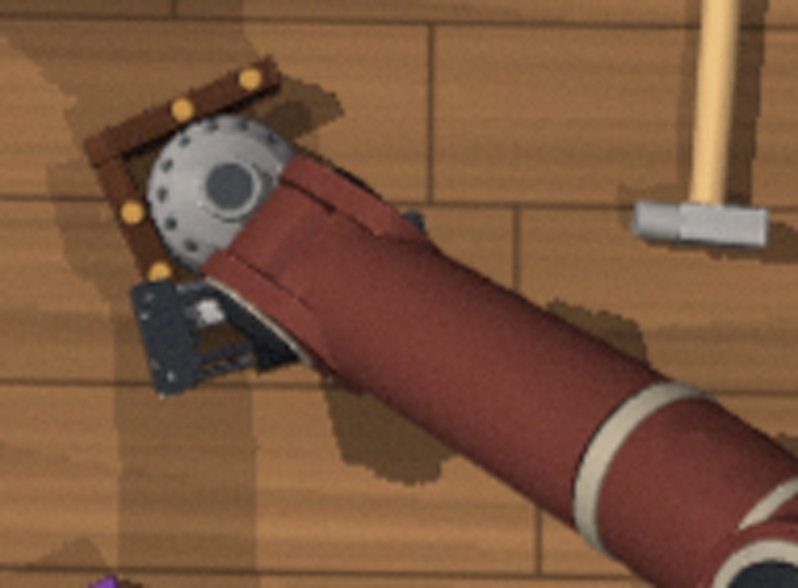

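Call:
arm_command(steps=[-1.9,-0.4,0,0,0,-1.5,0,-1.9,-0.4,0,0,0,-1.5,0,-1.9,-0.4,0,0,0,-1.5,0,-1.9,-0.4,0,0,0,-1.5,0,-1.9,-0.4,0,0,0,-1.5,0,-0.6,0,0,0,0,-0.5,0,-0.6,0,0,0,0,-0.5,0,0,0,0,0,0,0,0,0,0,0,0,0,0,0,0,0,0,0,0,0,0])

```text
t: 39.95
tcp_pos: [0.5848, 0.0706, 0.0387]
orientation: [[-0.91, -0.415, 0.0], [-0.415, 0.91, -0.0], [-0.0, -0.0, -1.0]]
force: [-1.0, 0.6, 0.7]
finger_gap: 0.0005
```

```bash
python3 st.py
```

```text
39.95 tcp stop mm [-134.11  -58.67] z 38.684654788064236 toolx deg in stop 179.06587436666263 F stop [-0.67  0.97] 0.6528409216031839 0.0004937106100730249 [ 0.29  0.91 -0.76  1.77  0.85  0.82  1.1 ]
```

Call:
arm_command(steps=[-0.6,0,0,0,0,-0.4,0,-0.6,0,0,0,0,-0.4,0,-0.6,0,0,0,0,-0.2,0,-0.5,0,0,0,0,0,0,-0.5,0,0,0,0,0,0,0,0,0,0,0,0,0,0,0,0,0,0,0,0,0,0,0,0,0,0,0,0,0,0,0,0,0,0,0,0,0,0,0,0,0])

```text
t: 41.2
tcp_pos: [0.5862, 0.071, 0.0385]
orientation: [[-0.902, -0.431, -0.002], [-0.431, 0.902, -0.002], [0.003, -0.001, -1.0]]
force: [-4.6, -3.8, 3.5]
finger_gap: 0.0008
```

```bash
python3 st.py;python3 -c "
from rig import r
for i in range(3):print(r.observe()['force'])"
```

```text
41.2 tcp stop mm [-132.71  -58.91] z 38.526807733884475 toolx deg in stop -179.93465451352694 F stop [-5.78 -1.47] 3.539680044974916 0.0007570782693592452 [ 0.29  0.92 -0.77  1.77  0.85  0.83  1.12]
[-4.58789207 -3.81792826  3.53968004]
[-4.58789207 -3.81792826  3.53968004]
[-4.58789207 -3.81792826  3.53968004]
```

The keeper met firm resistance of 5.8 N at a ≈ 0, so it bears on the bowl. I'll back straight off, lift clear and check.

Call:
arm_command(steps=[3,0,0,0,0,0,0,5,0,0,0,0,0,0,10,0,0,0,0,0,0,12,0,0,0,0,0,0,0,0,-35,0,0,0,0,0,0,-40,0,0,0,0,0,0,-40,0,0,0,0,30,-40,0,0,0,0,0,30,-40,0,0,0,0,0,0,-40,0,0,0,0,0])

```text
t: 42.45
tcp_pos: [0.5555, -0.0781, 0.1536]
orientation: [[-0.903, -0.431, -0.002], [-0.431, 0.903, -0.003], [0.003, -0.001, -1.0]]
force: [0.3, 0.7, 0.3]
finger_gap: 0.0007
```

Call:
arm_command(steps=[0,-40,0,0,0,0,0,0,-40,0,0,0,0,0,0,-40,0,0,0,0,0,0,-30,0,0,0,0,0,0,0,0,0,0,0,0,0,0,0,0,0,0,0,0,0,0,0,0,0,0,0,0,0,0,0,0,0,0,0,0,0,0,0,0,0,0,0,0,0,0,0])

```text
t: 43.7
tcp_pos: [0.6225, -0.2104, 0.1537]
orientation: [[-0.902, -0.431, -0.0], [-0.431, 0.902, 0.0], [0.0, 0.0, -1.0]]
force: [0.7, 0.6, 0.0]
finger_gap: 0.0003
```

```bash
python3 st.py; python3 snap.py 15 top side;python3 - <<'E'
import cv2,numpy as np
p=np.load("side15.npz")["p"];cv2.imwrite("pics/s15.png",cv2.resize(p[150:260,200:320,::-1],None,fx=5,fy=5,interpolation=cv2.INTER_CUBIC))
p=np.load("top15.npz")["p"];cv2.imwrite("pics/c15z.png",cv2.resize(p[140:210,245:325,::-1],None,fx=9,fy=9,interpolation=cv2.INTER_NEAREST))
E
python3 prof.py 15
```

```text
43.7 tcp stop mm [-220.96 -328.53] z 153.71343821315915 toolx deg in stop -179.91406554523678 F stop [0.89 0.25] 0.017445718635849216 0.0003383416665005192 [ 0.75  0.87 -0.9   1.49  0.72  1.14  1.73]
43.8 [ 0.6225 -0.2105  0.1537] [-0.2909  0.0034  0.1321]
x -0.045: -12 114 112 | -11 101 101 | -10 91 93 | -9 90 92 | -8 99 99 | -7 106 105 | -6 107 105 | -5 91 90 | -4 77 75 | -3 63 60 | -2 56 46 | -1 50 34 | 0 47 22 | 1 61 28 | 2 72 33 | 3 82 36 | 4 96 40 | 5 106 43 | 
x -0.05: -12 141 133 | -11 138 131 | -10 139 131 | -9 142 134 | -8 144 136 | -7 143 136 | -6 143 136 | -5 137 131 | -4 119 113 | -3 99 93 | -2 76 70 | -1 65 49 | 0 62 36 | 1 68 31 | 2 95 39 | 3 123 48 | 4 152 57 | 5 173 65 | 
x -0.055: -12 154 146 | -11 151 143 | -10 149 142 | -9 149 142 | -8 149 141 | -7 150 142 | -6 152 144 | -5 155 146 | -4 146 138 | -3 122 114 | -2 95 87 | -1 77 66 | 0 72 50 | 1 69 35 | 2 74 27 | 3 102 38 | 4 135 51 | 5 169 65 | 
y -0.045: -12 165 156 | -11 164 155 | -10 162 152 | -9 160 150 | -8 156 147 | -7 143 135 | -6 129 123 | -5 112 106 | -4 92 82 | -3 71 57 | -2 49 30 | -1 63 31 | 0 75 33 | 1 89 35 | 2 110 43 | 3 129 50 | 4 147 56 | 5 162 61 | 
y -0.05: -12 148 140 | -11 151 143 | -10 157 148 | -9 163 154 | -8 158 149 | -7 150 141 | -6 141 133 | -5 116 108 | -4 86 77 | -3 57 47 | -2 56 37 | -1 63 32 | 0 71 30 | 1 76 30 | 2 79 29 | 3 81 29 | 4 79 29 | 5 75 29 | 
y -0.055: -12 89 91 | -11 97 98 | -10 105 105 | -9 119 117 | -8 134 129 | -7 147 140 | -6 135 127 | -5 111 105 | -4 85 78 | -3 68 56 | -2 62 40 | -1 64 32 | 0 71 31 | 1 78 33 | 2 82 34 | 3 83 34 | 4 83 33 | 5 84 30 | 
y -0.06: -12 101 99 | -11 102 100 | -10 113 110 | -9 125 120 | -8 132 126 | -7 132 125 | -6 121 115 | -5 106 101 | -4 85 78 | -3 69 57 | -2 59 39 | -1 59 30 | 0 68 31 | 1 76 30 | 2 82 30 | 3 83 32 | 4 85 34 | 5 86 35 | 
expect [ -1.2734263  -54.41445778]
expect [-55.97561514   0.28773106]
```

View pics/c15z.png

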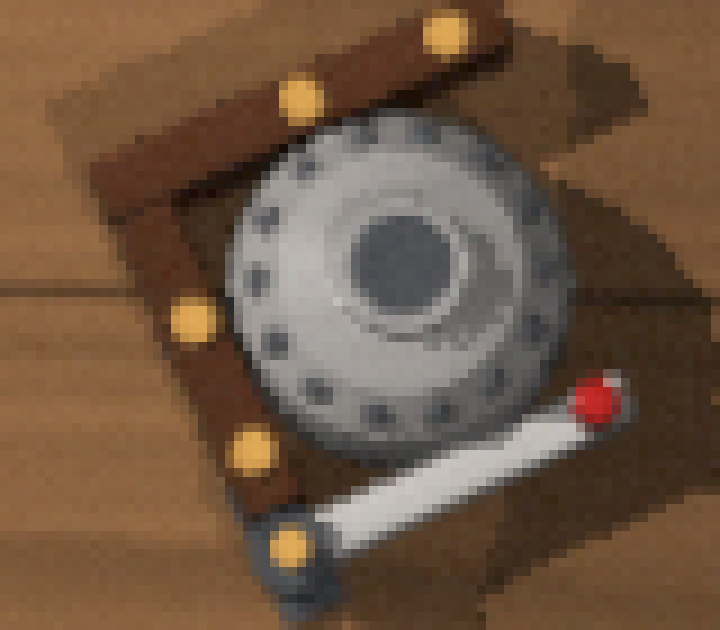

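View pics/s15.png

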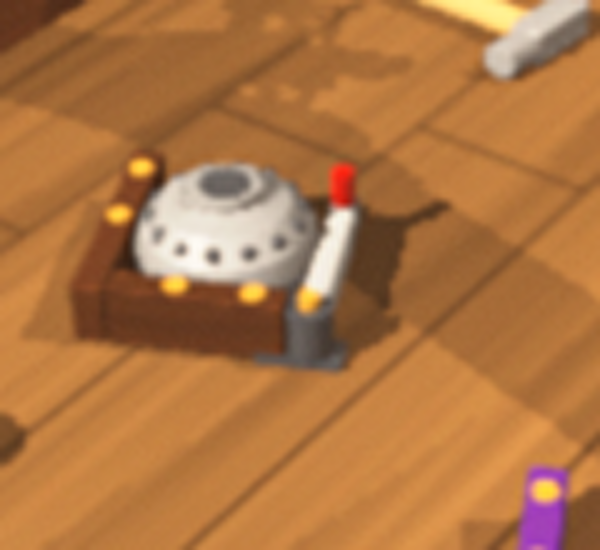

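View pics/top15.png

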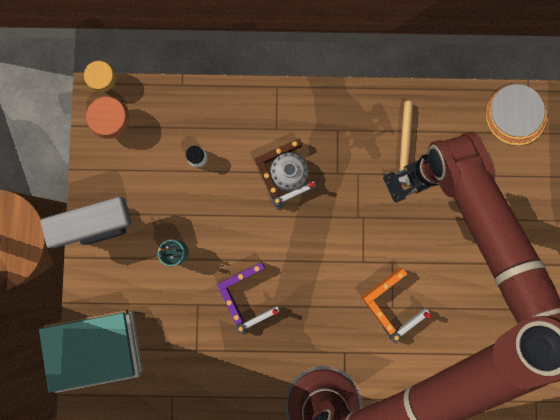

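```bash
python3 - <<'E'
from h import *
s=np.load("stop.npz");O,R=s["O"],s["R"];f=np.load("top15.npz")
K=plane(310.9,183.9,.058,f)[:2];P=plane(276.6,200.5,.042,f)[:2];D=(K-P)@R
print("a",np.arctan2(-D[0],-D[1]),np.hypot(*D))
from rig import r
print(r.hand_in())
E
```

```text
a -0.010647818649518402 0.10552659615748078
the job is handed in; nothing more can be done
None
```

The bowl is home in the dark wooden stop's corner and the keeper rests against it. The job was handed in with the clock at about 44 s of the 64 s allowed.

- **Bowl:** I pushed it along the bench with two open fingertips straddling its side. The first diagonal push jammed on the y fence about 4–5 mm short of the x fence. I finished it with square pushes along +x, +y, then +x again.
- **Keeper:** I swept it round with the shut fingertips on its outer face until it met the bowl at about 6 N. I then backed straight off.

**Last checks**
- **Fences:** Both gave firm resistance, about 9 N along each axis, with the bowl moving under 0.5 mm. The final image shows the x edge where a touching bowl should be.
- **Keeper angle:** It measures a ≈ -0.01 rad, which agrees with a bowl fully home.
- **Other objects:** The last top view shows the pot and jar where they started. The hammer stayed in place in every view, though the arm covers part of it in the last one. The purple and orange look-alikes were not touched.
- **Disagreement:** In the image the bowl's edge sits about 3–4 mm short of where I placed the y fence face. It did not move at all under 9.6 N along +y, so I took this as image bias and not a real gap.

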